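# Clear the board and take a wood-moisture reading

### The job

On the craft table a log slice is lying on the pencil cross of the board: put it into the open drawer of the small wooden unit and slide the drawer fully shut. Then take the moisture meter from its stand and hold it upright with its sprung foot on the crossing of the two pencil lines, its broad side in line with the long pencil line, pressing gently so that the foot is pushed about half-way in. Finish while holding the meter there like that, and leave the bottle, the carved tree and the small slice where they are.

Things in the scene. Friction and masses are not known exactly. Their poses are not given: they have to be found in the camera images.
- slice_mid (a point): centre of the log slice to put away: a disc 60 mm across and 22 mm thick with dark bark round the edge and pale wood on top, about 45 g, loose, lying flat on the board over the crossing of the pencil lines (up to about 12 mm off it). Point half-way up, 11 mm above its underside; z up.
- mark (a point): crossing of the two pencil lines, on the top face of the board (fixed, 200 x 100 mm, 25 mm thick, so this point is 25 mm above the table). x runs along the long pencil line (the grain, the board's 200 mm length), y along the short line (the board's 100 mm width), z up. The crossing lies 30 mm from the board's middle towards +x. Covered by the slice at the start, but both lines run out to the board's edges.
- unit_drawer0_handle (a point): middle of the bar handle of the drawer, moves with the drawer, about 62 mm above the table, 35 mm in front of the drawer's front face; the bar is about 110 mm long along y. The drawer unit is a wooden box 220 (x) x 220 (y) x 100 (z) mm with one drawer, fixed to the table; x points into the unit, so the drawer shuts along +x; z up.
- drawer_in (a point): centre of the drawer's inner floor, about 22 mm above the table, moves with the drawer; axes as for the handle (+x is the way it shuts). The inside is 175 mm long (x) and 178 mm wide (y); the drawer's side walls stand 56 mm above this floor and its front panel 64 mm. The inner face of the front wall is 88 mm from this point towards -x. Only the part pulled out of the unit is open from above: it reaches from that front wall towards +x for the drawer's joint value less 6 mm.
- unit_drawer0 (a joint): how far the drawer is open in m: 0 is fully shut, at the start 0.12 to 0.145; slides with about 1 N of friction to a hard stop at 0, stays where it is left
- meter_grip (a point): gripping point of the moisture meter, in the middle of its handle: a grey handheld gauge standing upright in its stand, about 0.165 kg. Handle 50 mm (x, the broad side) x 28 mm (y, the thickness, to be gripped across) x 80 mm high, edges rounded; this point is in its centre 40 mm below the handle's top and 45 mm above the top of the collar (a flange 64 x 44 x 8 mm under the handle). Under the collar is a nose 40 x 28 x 30 mm and then the sprung foot. z up along the meter.
- foot_tip (a point): centre of the underside of the meter's foot: a flat pad 30 (x) x 20 (y) mm below the nose, on the meter's long axis, 105 mm below the gripping point when not pressed. Hidden in the stand at the start. Axes as for the gripping point.
- meter_foot (a joint): how far the sprung foot is pushed into the meter in m: 0 out, 0.014 fully in (end stop). The spring takes about 1 N to start and 0.5 N more per mm: 4.5 N at half-way (0.007), 8 N fully in
- stand_top (a point): centre of the top face of the meter's stand: a plywood block fixed to the table, 70 (x) x 58 (y) mm, 62 mm high, with a rectangular well 46 x 34 mm in which the meter's nose and foot hang; the collar rests on the top. The meter lifts straight up: the foot clears the stand after about 55 mm.
- glue_mid (a point): middle of a white glue bottle, 56 mm across and 150 mm high, a bystander: leave it
- tree_mid (a point): middle of a carved willow tree about 180 mm high on a slice 80 mm across, a bystander: leave it
- chip_mid (a point): middle of a small log slice lying on the table, 42 mm across and 18 mm thick, a bystander: leave it
There are look-alikes about, which are no part of the job. What is shaped like the part that bears meter_grip but green or purple is not meant.

How it is judged:
By the outcome, as a careful person would: the job done as asked, in the order asked, and still so for the second after the job is handed in, while the arm keeps its last pose, push and grip.
It also fails if it takes over 72 s, if anything falls off the work surface, if the arm or the gripper's body presses on something with over 40 N, if the wrist force passes 120 N, or if a joint passes its speed limit or range.

### The arm

A 6-joint arm with a two-finger parallel gripper is mounted at the origin on the work surface. World frame = base frame: x ahead of the robot, y to its left, z up, the work surface at z = 0. Lengths are in mm, angles in degrees, forces in N, time in s.
With the tool pointing down it reaches from about 350 to 850 mm from the base axis. Payload 8.1 kg.
Tool frame: the origin (TCP) lies midway between the tips of the shut fingers; the grasp point (between the pads) lies 19 mm behind it; x points along the fingers, z is the direction in which the jaws open and shut, and the axes are right-handed (so a half turn about x gives the same grasp; the last joint's range is limited). The gripper opens to 85 mm and grips with 20 to 120 N. Pads are 22 mm wide; open, the fingers measure 114 mm over their backs; the gripper's body (76 mm by 85 mm) begins 54 mm behind the grasp point. The pads swing forward as they close: fully open they stand 13 mm farther back than shut.
Start: joints at [-77.716, 7.471, 85.268, -0, 87.261, -4.893], TCP at [177.218, -573.236, 231.292] pointing down, gripper open.
Joint ranges: [-169.43, 169.43], [-51.17, 129.36], [1.28, 143.12], [-76.62, 256.62], [0, 156.53], [-152.29, 152.29]. Speed limits (degrees/s): [136.94, 136.94, 159.86, 180, 180, 180].

### API

Orientations are given as [roll, pitch, yaw] about the fixed x, y, z axes, in that order (R = Rz(yaw) Ry(pitch) Rx(roll)).
In Python, from bench import r gives the robot as it stands. The module is installed in compiled form; this text tells all that it offers.
- The arm moves only by the tool servo_tool, never from a script. Its argument "commands" is a list that holds one entry, the list of rows, each a list of 7 numbers: the closure in counts, from 0 (fully open) to 255 (shut), then the shift along the tool's x, y, z in cm, then the turn, a rotation vector about the tool's x, y, z in degrees. A call has 1 to 8 rows; each row is the pose to reach, as a shift and turn from the pose commanded when the call began, along the tool's axes at that moment; what a row does not reach only later rows make up. A row lasts 1/10 s, in which the tool goes at most 50 mm and 8.59 degrees, less where a joint would pass 70% of its speed; a pose out of reach is approached as far as the arm can. A call with a gripper value outside its range is refused whole. The fingers move at their own pace and stop on an object; "force" is the grip in N (left out, the last holds). Time passes only in rows, so rows that repeat a pose let the fingers close. It gives the time, the measured TCP pose, the force and the opening at its end, in the units of the state.
- r.sense(): the state, without advancing time (a new reading comes with each control period).
- r.snapshot(name): name is "scene" or "side" or "wrist"; returns (picture, depth): 400x640x3 uint8, red, green, blue; 400x640 float32, mm along the optical axis (not along the pixel's ray), 0 where there is no reading.
- r.calibration(name): a dict with "fx", "fy", "cx", "cy" (pixels), "pose" (4x4, takes a point from camera to world coordinates). Camera axes: x right, y down, z forward; pixel columns grow to the right and rows downward; lengths in mm; the calibration is good to about 2 mm. The wrist camera is an equidistant fisheye: a pixel r from the principal point sees the ray r / f radians off the axis. A picture is of the moment at which its call begins: read the wrist's pose just before it. calibration takes no time and is no camera call; for the wrist camera it gives the pose at the moment of the call.
- r.hand_in(): hands the job in, once; it reports no verdict.
The state is a dict: "time": time; "joint_pos": joint angles; "qd": joint speeds; "joint_efforts": joint torques, N m; "tool_pos": TCP position; "tcp_rot": TCP orientation; "ft_force": force on the tool from outside, world axes, zero at the start; "wrist_torque": the same for the moment, N m; "finger_gap": finger opening in mm.
Only numpy, scipy, OpenCV 4.12 (cv2) and the standard library are available. Lean on these libraries where they do the work, as an engineer would, in place of code of your own. Each camera call takes 0.05 s, during which the arm holds its last target.

## Working session

There is one attempt and no reset: what is moved stays moved. The work goes in short steps, Python scripts to look and compute and a tool call to move; the robot and the scene stay as the last step left them, time stands still between calls to the robot, and variables do not carry over. Pictures are saved under pics/ and viewed, and the job is handed in when it is done.

Besides the shell and the picture viewer there is one more tool, called after "Emit:" in YAML: its name, and indented under it one key for each argument. servo_tool: Moves the arm, as the interface text tells. Its arguments: {"type":"object","properties":{"commands":{"type":"array","items":{"type":"array","items":{"type":"array","items":{"type":"number"}}}},"force":{"type":"number"}},"required":["commands"]}

```bash
mkdir -p pics; python3 - <<'E'
from bench import r
import cv2,numpy as np
print(r.sense())
for n in ["scene","side","wrist"]:
    c=r.calibration(n); print(n,c)
    p,d=r.snapshot(n); np.savez(f"{n}0.npz",p=p,d=d,pose=np.array(c["pose"])); cv2.imwrite(f"pics/{n}0.png",p[:,:,::-1])
E
```

```text
{'time': 0.0, 'joint_pos': array([-7.77186476e+01,  7.51555995e+00,  8.53296481e+01,  9.25612629e-04,
        8.72599603e+01, -4.89254711e+00]), 'qd': array([-0.05318784,  0.0327433 ,  0.00535411, -0.0132895 ,  0.11917627,
        0.06866311]), 'joint_efforts': array([-1.20564542e-03, -5.69389772e+01, -5.00559533e+01, -6.52404342e-04,
        1.43949120e-02, -1.70084064e-06]), 'tool_pos': array([ 177.08014437, -572.70644626,  230.23616992]), 'tcp_rot': array([174.60381288,  89.89482759, 101.77766728]), 'ft_force': array([ 0.37518127,  0.27993663, -0.53675439]), 'wrist_torque': array([ 0.00768077,  0.00666831, -0.00026549]), 'finger_gap': 85.56457496012247}
scene {'fx': 386.4312409991506, 'fy': 386.4312409991506, 'cx': 328.39499208395335, 'cy': 197.99373296474099, 'pose': array([[-4.52341039e-02,  8.34422641e-01, -5.49265630e-01,
         1.09095217e+03],
       [ 9.98934300e-01,  4.28300970e-02, -1.72002301e-02,
        -3.67217109e+01],
       [ 9.17283872e-03, -5.49458314e-01, -8.35470777e-01,
         8.53501524e+02],
       [ 0.00000000e+00,  0.00000000e+00,  0.00000000e+00,
    
[... 238 characters left out ...]
328e-01,  6.42896580e-01, -5.37015118e-01,
         5.17161651e+02],
       [ 2.93126995e-03, -6.39606559e-01, -7.68696856e-01,
         9.44707440e+02],
       [ 0.00000000e+00,  0.00000000e+00,  0.00000000e+00,
         1.00000000e+00]])}
wrist {'fx': 309.70691628693146, 'fy': 309.70691628693146, 'cx': 318.7216095799236, 'cy': 196.26613625122047, 'pose': array([[ 2.95944462e-01, -9.09915451e-01, -2.90638518e-01,
         2.51778179e+02],
       [-9.55203963e-01, -2.82391673e-01, -8.85456478e-02,
        -5.51838461e+02],
       [-1.50484440e-03,  3.03823658e-01, -9.52727096e-01,
         3.72733616e+02],
       [ 0.00000000e+00,  0.00000000e+00,  0.00000000e+00,
         1.00000000e+00]])}
```

View pics/scene0.png

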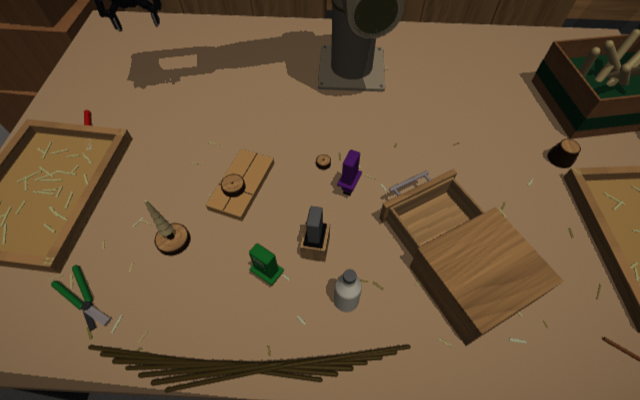

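View pics/side0.png

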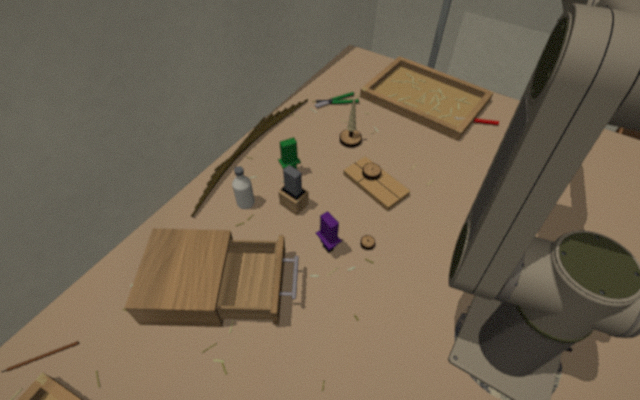

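View pics/wrist0.png

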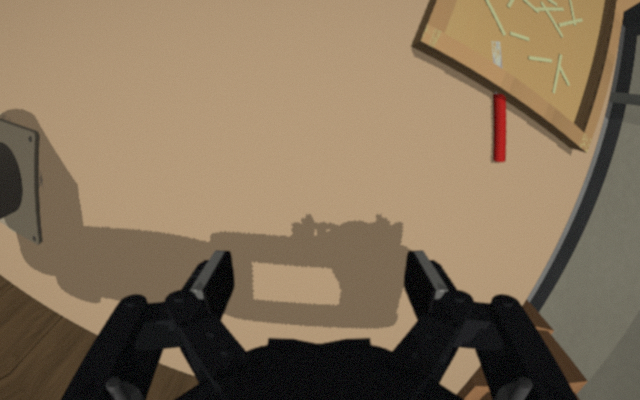

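Candidates, as scene pixels. For the slice: on the board (232,184), chip (323,161), tree base (171,238), stump (564,152). I choose (232,184), which lies on the board's lines. For the meter: grey (315,222), purple (350,170), green (265,262). I choose the grey one in the plywood stand. Next I'll check both choices in close crops.

```bash
cat > h.py <<'E'
import numpy as np,cv2
from bench import r
from scipy.spatial.transform import Rotation as R
def ray(c,uv,P=None,fish=False):
    P=np.array(c["pose"]) if P is None else P
    x=(uv[0]-c["cx"])/c["fx"];y=(uv[1]-c["cy"])/c["fy"]
    if fish:
        th=np.hypot(x,y); d=np.array([np.sin(th)*x/max(th,1e-9),np.sin(th)*y/max(th,1e-9),np.cos(th)])
    else: d=np.array([x,y,1.0])
    return P[:3,3],P[:3,:3]@d
def onz(c,uv,z,P=None,fish=False):
    o,d=ray(c,uv,P,fish); return o+d*(z-o[2])/d[2]
def tri(rays):
    A=np.zeros((3,3));b=np.zeros(3)
    for o,d in rays:
        d=d/np.linalg.norm(d);M=np.eye(3)-np.outer(d,d);A+=M;b+=M@o
    p=np.linalg.solve(A,b)
    return p,[np.linalg.norm((np.eye(3)-np.outer(d,d)/(d@d))@(p-o)) for o,d in rays]
def cloud(c,d,P=None):
    P=np.array(c["pose"]) if P is None else P
    v,u=np.mgrid[0:400,0:640]
    X=np.stack([(u-c["cx"])/c["fx"]*d,(v-c["cy"])/c["fy"]*d,d],-1)
    W=X@P[:3,:3].T+P[:3,3]; W[d==0]=np.nan
    return W
E
python3 - <<'E'
from h import *
a=np.load("scene0.npz")["p"];b=np.load("side0.npz")["p"]
def crop(p,x,y,w,h,s): return cv2.resize(p[y:y+h,x:x+w,::-1],(w*s,h*s),interpolation=cv2.INTER_CUBIC)
cv2.imwrite("pics/c1.png",crop(a,200,135,200,150,4))
cv2.imwrite("pics/c2.png",crop(b,260,130,160,130,5)[:600])
cv2.imwrite("pics/c3.png",crop(a,370,150,200,190,3))
cv2.imwrite("pics/c4.png",crop(b,120,215,200,120,4))
E
```

```text
(no output)
```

View pics/c1.png

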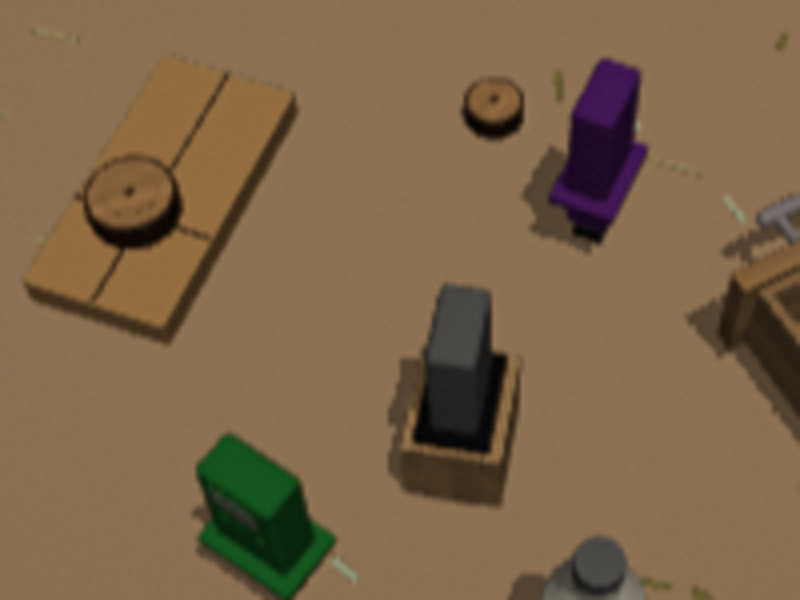

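View pics/c2.png

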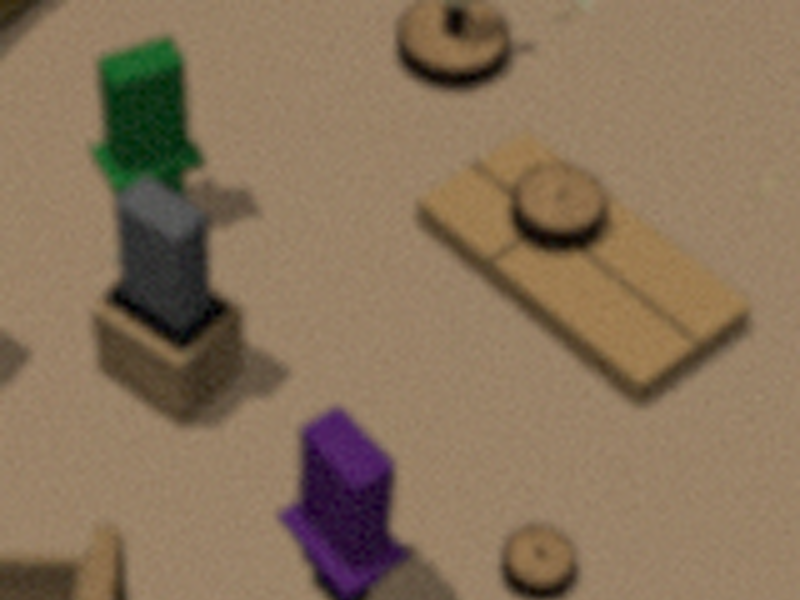

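View pics/c3.png

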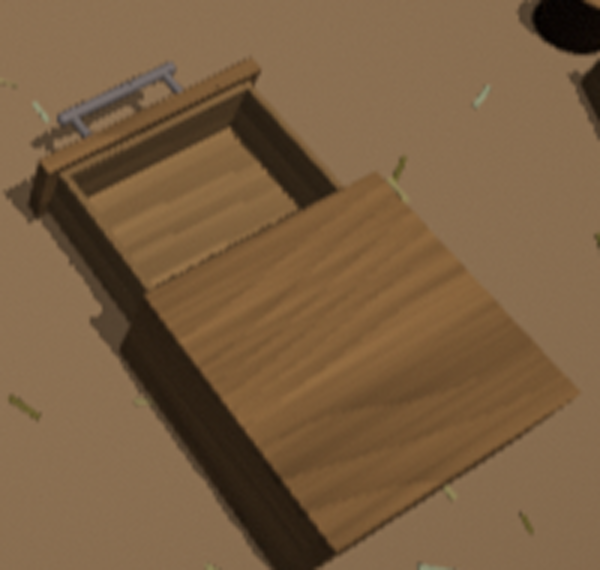

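View pics/c4.png

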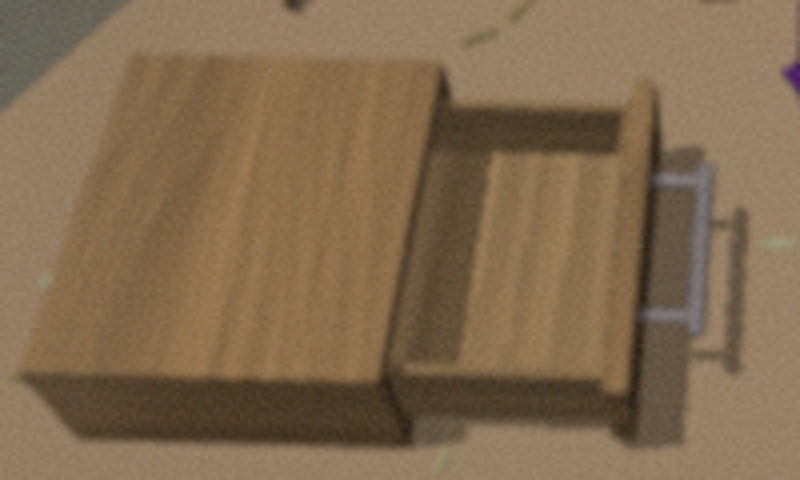

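The crops confirm the choices. The slice is at about (232,184) with the pencil lines running out from under it, and the grey meter at (315,220) is in the plywood stand. The drawer is open at upper left, with its handle at (408,184). Next I'll measure.

```bash
python3 - <<'E'
from h import *
for n,box in [("scene",(200,135,290,225)),("side",(335,145,415,215))]:
    z=np.load(n+"0.npz");p=z["p"];d=z["d"];c=r.calibration(n);W=cloud(c,d)
    print(n,"table z",np.nanmedian(W[300:310,200:220,2]) if n=="scene" else np.nanmedian(W[280:300,330:370,2]))
    x0,y0,x1,y1=box
    S=W[y0:y1,x0:x1].reshape(-1,3)
    b=S[(S[:,2]>20)&(S[:,2]<31)]; rect=cv2.minAreaRect(b[:,:2].astype(np.float32)); print(" board",rect,np.median(b[:,2]))
    t=S[(S[:,2]>41)&(S[:,2]<60)]; print(" slice top",len(t),np.median(t,0),cv2.minEnclosingCircle(t[:,:2].astype(np.float32)))
E
python3 - <<'E'
from h import *
# pixel picks
sc=r.calibration("scene");sd=r.calibration("side")
A=lambda x,y:(200+x/4-.375,135+y/4-.375); B=lambda x,y:(260+x/5-.4,130+y/5-.4)
T=lambda a,b:tri([ray(sc,a),ray(sd,b)])
print("long near end(+x)",T(A(94,299),B(475,162)))
print("long far end",T(A(227,75),B(695,344)))
print("short end +y side",T(A(209,239),B(494,260)))
print("slice top centre",T(A(129,191),B(560,200)))
print("board corners",T(A(166,334),B(420,205)),T(A(297,95),B(642,393)),T(A(27,283),B(525,135)))
print("meter top corners")
E
```

```text
scene table z 1.8843856799024934
 board ((502.1727294921875, -287.07977294921875), (101.41702270507812, 202.42935180664062), 72.83531951904297) 26.920300267990626
 slice top 391 [ 530.59804312 -299.32011446   49.21937727] ((526.6103515625, -299.6330261230469), 31.482263565063477)
side table z -0.9134404651575778
 board ((503.20550537109375, -284.6636962890625), (103.60757446289062, 203.09713745117188), 73.14928436279297) 23.79693957191887
 slice top 218 [ 527.3183339  -296.11028806   46.3810551 ] ((528.0716552734375, -297.68487548828125), 31.492015838623047)
long near end(+x) (array([ 595.93866817, -314.98192398,   28.16904885]), [np.float64(0.09151872782503542), np.float64(0.09151872782507055)])
long far end (array([ 408.63943328, -258.87132356,   23.3952776 ]), [np.float64(1.520945973612076), np.float64(1.520945973612065)])
short end +y side (array([ 544.86296458, -250.85110176,   23.53780073]), [np.float64(0.8030525502422031), np.float64(0.8030525502422468)])
slice top centre (array([ 526.35897899, -300.85030776,   46.10871009]), [np.float64(1.7685415640853073), np.float64(1.7685415640854354)])
board corners (array([ 611.56973537, -269.98057247,   16.87593177]), [np.float64(1.0005105207803522), np.float64(1.0005105207804033)]) (array([ 419.85829067, -209.64966209,   19.09373245]), [np.float64(0.9747324937572759), np.float64(0.9747324937574042)]) (array([ 582.91810327, -361.30020066,   22.16674035]), [np.float64(0.3975102443832203), np.float64(0.39751024438315946)])
meter top corners
```

```bash
python3 - <<'E'
from h import *
from numpy import nan
Ws={}
for n,mb,db in [("scene",(295,200,335,262),(375,160,565,340)),("side",(275,160,312,215),(125,220,305,330))]:
    z=np.load(n+"0.npz");p=z["p"];d=z["d"];c=r.calibration(n);W=cloud(c,d)
    S=W[mb[1]:mb[3],mb[0]:mb[2]].reshape(-1,3); C=p[mb[1]:mb[3],mb[0]:mb[2]].reshape(-1,3).astype(int)
    off=1.9 if n=="scene" else -0.9
    h=S[:,2]-off
    grey=(np.ptp(C,axis=1)<40)
    print(n,"hist z",np.histogram(h,bins=np.arange(0,180,8))[0])
    for lo,hi,nm in [(57,66,"stand"),(66,74,"collar"),(85,175,"handle"),(143,165,"top")]:
        t=S[(h>lo)&(h<hi)]
        if nm in("handle","top"): t=S[(h>lo)&(h<hi)&grey]
        if len(t)>3:
            print(" ",nm,len(t),"medz",np.median(t[:,2])-off,cv2.minAreaRect(t[:,:2].astype(np.float32)))
    S=W[db[1]:db[3],db[0]:db[2]].reshape(-1,3);h=S[:,2]-off
    print(" drawer hist",np.histogram(h,bins=np.arange(0,120,5))[0])
    t=S[(h>94)&(h<106)]; print("  unit top",np.median(t[:,2])-off,cv2.minAreaRect(t[:,:2].astype(np.float32)))
    t=S[(h>17)&(h<27)]; print("  floor",np.median(t[:,2])-off,cv2.minAreaRect(t[:,:2].astype(np.float32)))
E
python3 - <<'E'
from h import *
sc=r.calibration("scene");sd=r.calibration("side")
A=lambda x,y:(370+x/3-.33,150+y/3-.33); B=lambda x,y:(120+x/4-.375,215+y/4-.375)
T=lambda a,b:print(*[np.round(v,1) for v in tri([ray(sc,a),ray(sd,b)])])
print("handle ends L(-y),R");T(A(66,119),B(707,167));T(A(170,69),B(694,329))
print("front panel top ends");T(A(44,163),B(648,85));T(A(258,65),B(618,390))
print("unit top corners");T(A(148,293),B(440,65));T(A(378,173),B(388,380));T(A(577,393),B(25,372));T(A(332,552),B(132,56))
A=lambda x,y:(200+x/4-.375,135+y/4-.375); B=lambda x,y:(260+x/5-.4,130+y/5-.4)
print("meter top corners");T(A(443,287),B(205,205));T(A(490,292),B(173,240));T(A(430,362),B(150,180));T(A(483,368),B(120,200))
E
```

```text
scene hist z [617  38  43  42  44  38  45 202 197  32  26  26  26  29  29  28  31  33
 269   3   0   0]
  stand 216 medz 61.493228644931015 ((674.87548828125, -79.3754653930664), (57.86560821533203, 70.23739624023438), 83.81916046142578)
  collar 193 medz 69.58476908637621 ((674.3453369140625, -79.48503112792969), (44.32425308227539, 64.9595947265625), 83.49781036376953)
  handle 482 medz 146.5467984977238 ((675.9219360351562, -79.63855743408203), (28.63608741760254, 49.876399993896484), 83.37590789794922)
  top 278 medz 149.0072323915803 ((675.9183959960938, -79.6978759765625), (28.556699752807617, 49.8539924621582), 83.4520263671875)
 drawer hist [6316  112  104  453 1863  239  229  228  253  244  250  270  336  403
  291  573  241  519  125 6715 2841    0    0]
  unit top 99.31369088836468 ((743.2857666015625, 292.8616943359375), (205.75135803222656, 224.20851135253906), 31.58273696899414)
  floor 21.603924118253055 ((621.376953125, 399.0368957519531), (337.29913330078125, 551.4676513671875), 27.071399688720703)
side hist z [458  49  43  57  55  57  59 191 141  50  32  37  29  33 
[... 695 characters left out ...]
  4    0]
  unit top 100.1070501300712 ((744.95751953125, 294.2938537597656), (206.82400512695312, 223.18861389160156), 31.533517837524414)
  floor 22.03194244506502 ((679.7028198242188, 265.7054443359375), (343.8052978515625, 202.98765563964844), 31.71649932861328)
handle ends L(-y),R
[538.  101.7  65.2] [1.3 1.3]
[480.3 195.3  62.1] [0.6 0.6]
front panel top ends
[597.2  80.3  86.5] [0.6 0.6]
[489.1 260.3  85.7] [1.8 1.8]
unit top corners
[713.5 149.2 100.6] [0.6 0.6]
[598.6 332.1  98.3] [3.7 3.7]
[773.  438.4  97.3] [0.5 0.5]
[889.2 252.7  97.1] [1.2 1.2]
meter top corners
[652.9 -89.4 152.4] [0.9 0.9]
[653.9 -62.6 149. ] [1.1 1.1]
[694.5 -93.8 144.7] [1.3 1.3]
[697.7 -67.2 148.6] [3. 3.]
```

```bash
cat >> h.py <<'E'
import json
def fr(jaw):  # tool pointing down, tool z axis at world angle jaw(deg)
    a=np.radians(jaw); x=np.array([0,0,-1.]); z=np.array([np.cos(a),np.sin(a),0]); return np.stack([x,np.cross(z,x),z],1)
def plan(p0,j0,p1,j1):
    R0=fr(j0); s=R0.T@(np.array(p1,float)-np.array(p0,float))/10
    w=(R.from_matrix(R0.T@fr(j1))).as_rotvec(degrees=True)
    print("shift cm",np.round(s,2),"turn",np.round(w,2),"len mm",round(float(np.linalg.norm(s)*10)))
def st():
    s=r.sense(); M=R.from_euler("xyz",s["tcp_rot"],degrees=True).as_matrix()
    print("t",round(s["time"],2),"tcp",np.round(s["tool_pos"],1),"jaw",round(float(np.degrees(np.arctan2(M[1,2],M[0,2]))),2),"x",np.round(M[:,0],4),"F",np.round(s["ft_force"],1),"gap",round(s["finger_gap"],1)); return s,M
E
python3 - <<'E'
from h import *
s,M=st(); print(M)
sc=r.calibration("scene")
print("tree",onz(sc,(171,238),20),"green",onz(sc,(265,270),30),"chip",onz(sc,(323,161),18),"bottle",onz(sc,(348,290),75),"purple",onz(sc,(350,185),30))
j=float(np.degrees(np.arctan2(M[1,2],M[0,2])))
plan((177.2,-573.2,231.3),j,(527.5,-299,231.3),-58.4); plan((177.2,-573.2,231.3),j,(527.5,-299,231.3),121.6)
E
```

```text
t 0.15 tcp [ 177.1 -572.8  230.4] jaw -72.83 x [-3.0e-04  1.4e-03 -1.0e+00] F [ 0.1 -0.2 -0.4] gap 85.5
[[-3.07875333e-04  9.55410298e-01  2.95281336e-01]
 [ 1.44847356e-03  2.95281467e-01 -9.55409209e-01]
 [-9.99998904e-01  1.33560281e-04 -1.47479644e-03]]
tree [ 677.54027354 -427.04738425   20.        ] green [ 752.24358388 -188.46939874   30.        ] chip [420.29280029 -74.33176019  18.        ] bottle [806.50565013  -1.51625344  75.        ] purple [506.11527104   0.80725538  30.        ]
shift cm [  0.    41.56 -15.85] turn [-14.43   0.     0.  ] len mm 445
shift cm [  0.    41.56 -15.85] turn [165.57   0.     0.  ] len mm 445
```

Emit:
servo_tool:
  commands:
    - [[0, 0, 3.5, -1.3, 0, 0, 0], [0, 0, 7.5, -2.8, -2, 0, 0], [0, 0, 11.5, -4.4, -4, 0, 0], [0, 0, 15.5, -5.9, -7, 0, 0], [0, 0, 19.5, -7.4, -9, 0, 0], [0, 0, 23.5, -9, -12, 0, 0], [0, 0, 27.5, -10.5, -14.4, 0, 0], [0, 0, 30, -11.4, -14.4, 0, 0]]
  force: 30

```text
time: 0.95
tool_pos: [432.1, -373.4, 231.0]
tcp_rot: [136.0, 89.9, 77.7]
ft_force: [0.0, -0.3, 0.8]
finger_gap: 85.9
```

```bash
python3 - <<'E'
from h import *
s,M=st()
p0=np.array((177.2,-573.2,231.3))+fr(-72.83)@np.array([0,300,-114]); print(p0)
plan(p0,-58.4,(510,-275,231.3),-58.4)
E
```

```text
t 0.95 tcp [ 432.1 -373.4  231. ] jaw -58.23 x [ 2.e-04  9.e-04 -1.e+00] F [ 0.  -0.3  0.8] gap 85.9
[ 430.17622679 -375.71828267  231.3       ]
shift cm [ 0.   12.08 -4.4 ] turn [0. 0. 0.] len mm 129
```

```bash
python3 - <<'E'
from h import *
plan((430.2,-375.7,231.3),-58.4,(527.5,-299,231.3),-58.4)
E
```

```text
shift cm [ 0.   12.31 -1.43] turn [0. 0. 0.] len mm 124
```

Emit:
servo_tool:
  commands:
    - [[0, 0, 4, -0.5, 0, 0, 0], [0, 0, 8, -1, 0, 0, 0], [0, 0, 12.3, -1.4, 0, 0, 0], [0, 0, 12.3, -1.4, 0, 0, 0], [0, 0, 12.3, -1.4, 0, 0, 0]]

```text
time: 1.45
tool_pos: [528.0, -298.5, 230.7]
tcp_rot: [-139.0, 89.9, 162.7]
ft_force: [-0.0, -0.5, -0.3]
finger_gap: 85.3
```

```bash
cat >> h.py <<'E'
def wsnap(name):
    c=r.calibration("wrist"); p,d=r.snapshot("wrist"); np.savez(name+".npz",p=p,d=d,pose=np.array(c["pose"])); cv2.imwrite(f"pics/{name}.png",p[:,:,::-1]); return c,p,d
def fcloud(c,d,P):
    v,u=np.mgrid[0:400,0:640]; x=(u-c["cx"])/c["fx"];y=(v-c["cy"])/c["fy"];th=np.hypot(x,y)+1e-9
    k=np.tan(th)/th; X=np.stack([x*k*d,y*k*d,d],-1); W=X@P[:3,:3].T+P[:3,3]; W[d==0]=np.nan; return W
E
python3 - <<'E'
from h import *
st(); c,p,d=wsnap("w1")
P=np.array(c["pose"]);W=fcloud(c,d,P)
m=np.abs(W[:,:,0]-527)+np.abs(W[:,:,1]+299)<70
S=W[m]; t=S[(S[:,2]>41)&(S[:,2]<55)]
print("slice",len(t),np.median(t,0) if len(t) else 0,cv2.minEnclosingCircle(t[:,:2].astype(np.float32)))
print(np.histogram(S[:,2],bins=np.arange(0,60,4)))
E
```

```text
t 1.45 tcp [ 528.  -298.5  230.7] jaw -58.29 x [-1.1e-03  3.0e-04 -1.0e+00] F [-0.  -0.5 -0.3] gap 85.3
slice 2281 [ 528.8139275  -301.53671251   47.53214622] ((527.6420288085938, -302.2525329589844), 30.226289749145508)
(array([ 132,    2,    1,    2,    3,  517, 3700,   11,   21,   27,   19,
       1603,  661,    0]), array([ 0,  4,  8, 12, 16, 20, 24, 28, 32, 36, 40, 44, 48, 52, 56]))
```

View pics/w1.png

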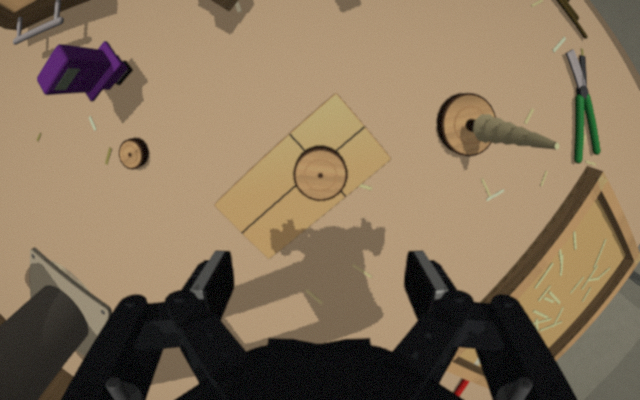

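The wrist view shows the slice on the board at pixel (320,173), with the pencil lines running out both ways. The wrist depth puts its centre at about (527.6,-301.5) and its top at 47.5.

```bash
python3 - <<'E'
from h import *
plan((528,-298.5,230.7),-58.4,(527.6,-300.8,25.5),-58.4)
E
```

```text
shift cm [20.52 -0.15  0.17] turn [0. 0. 0.] len mm 205
```

Emit:
servo_tool:
  commands:
    - [[0, 4.5, -0.1, 0.1, 0, 0, 0], [0, 9, -0.15, 0.2, 0, 0, 0], [0, 13, -0.15, 0.2, 0, 0, 0], [0, 16.5, -0.15, 0.2, 0, 0, 0], [0, 19, -0.15, 0.2, 0, 0, 0], [0, 20, -0.15, 0.2, 0, 0, 0], [0, 20.5, -0.15, 0.2, 0, 0, 0], [0, 20.5, -0.15, 0.2, 0, 0, 0]]

```text
time: 2.3
tool_pos: [527.3, -302.7, 26.9]
tcp_rot: [17.0, 90.0, -41.4]
ft_force: [-0.2, -0.5, 0.8]
finger_gap: 85.2
```

Emit:
servo_tool:
  commands:
    - [[60, 0, 0, 0, 0, 0, 0], [110, 0, 0, 0, 0, 0, 0], [130, 0, 0, 0, 0, 0, 0], [130, 0, 0, 0, 0, 0, 0], [130, 0, 0, 0, 0, 0, 0], [130, 0, 0, 0, 0, 0, 0]]
  force: 30

```text
time: 2.9
tool_pos: [528.7, -302.8, 28.5]
tcp_rot: [20.1, 89.8, -38.4]
ft_force: [-1.7, -0.9, 6.6]
finger_gap: 58.8
```

```bash
python3 - <<'E'
from h import *
st(); c,p,d=wsnap("w2")
E
```

```text
t 2.9 tcp [ 528.7 -302.8   28.5] jaw -58.41 x [ 0.0026 -0.0021 -1.    ] F [-1.7 -0.9  6.6] gap 58.8
```

View pics/w2.png

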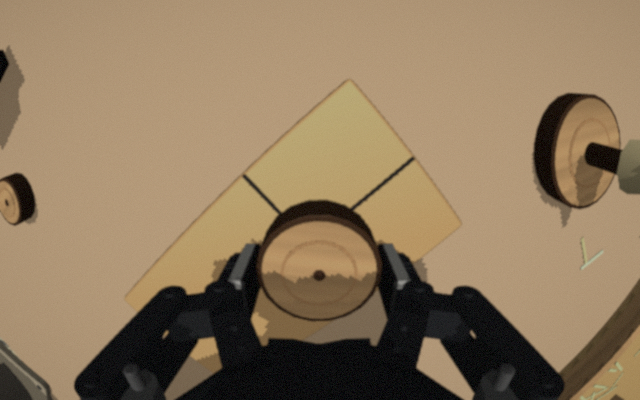

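The slice sits between the pads with a gap of 58.8. I'll lift it now.

Emit:
servo_tool:
  commands:
    - [[130, -0.5, 0, 0, 0, 0, 0], [130, -2, 0, 0, 0, 0, 0], [130, -5, 0, 0, 0, 0, 0], [130, -9, 0, 0, 0, 0, 0], [130, -13, 0, 0, 0, 0, 0], [130, -17, 0, 0, 0, 0, 0], [130, -19, 0, 0, 0, 0, 0], [130, -19, 0, 0, 0, 0, 0]]

```text
time: 3.75
tool_pos: [529.6, -303.2, 222.9]
tcp_rot: [24.1, 89.5, -34.3]
ft_force: [0.5, -0.7, 0.3]
finger_gap: 58.8
```

```bash
python3 - <<'E'
from h import *
st(); c,p,d=wsnap("w3")
p,d=r.snapshot("scene"); np.savez("scene1.npz",p=p,d=d); cv2.imwrite("pics/s1.png",cv2.resize(p[130:260,190:360,::-1],None,fx=4,fy=4))
p,d=r.snapshot("side"); np.savez("side1.npz",p=p,d=d); cv2.imwrite("pics/d1.png",cv2.resize(p[120:250,300:460,::-1],None,fx=4,fy=4))
E
```

```text
t 3.75 tcp [ 529.6 -303.2  222.9] jaw -58.41 x [ 0.0077 -0.0053 -1.    ] F [ 0.5 -0.7  0.3] gap 58.8
```

View pics/w3.png

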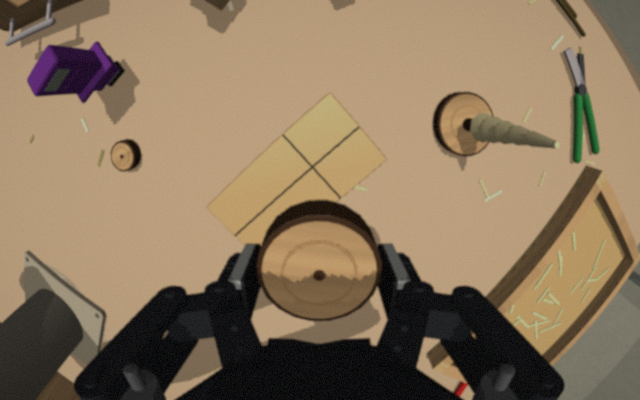

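View pics/s1.png

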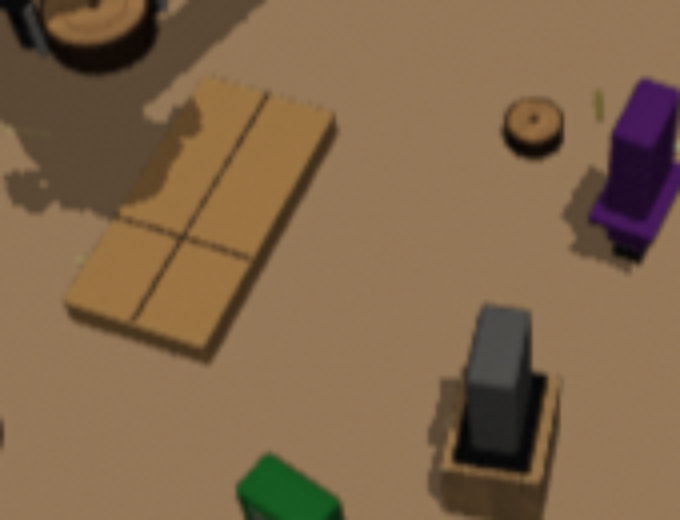

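View pics/d1.png

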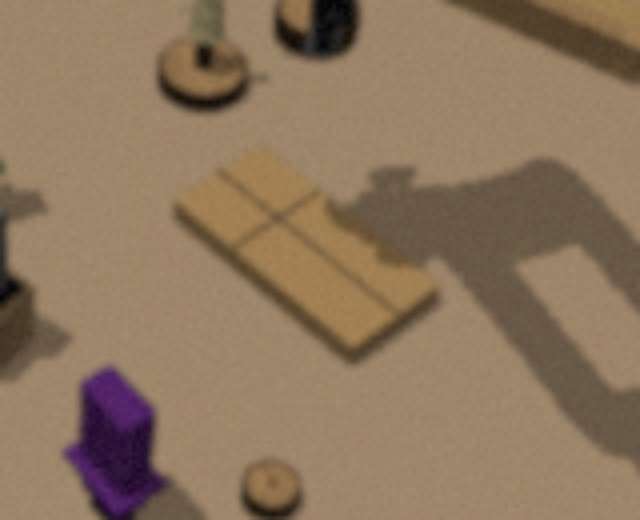

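The cross is now clear: wrist (313,164), scene about (235.4,189.4), side about (369,174). The slice is held square in the pads.

```bash
python3 - <<'E'
from h import *
s,M=st(); print(s["qd"],s["joint_pos"])
sc=r.calibration("scene");sd=r.calibration("side");wc=r.calibration("wrist");P=np.load("w3.npz")["pose"]
a=ray(sc,(190+182/4-.375,130+238/4-.375));b=ray(sd,(300+277/4-.375,120+217/4-.375));w=ray(wc,(313,164),P,True)
print("tri",tri([a,b]),tri([a,b,w]))
for q in (a,b,w): o,d=q; print(o+d*(25-o[2])/d[2])
# line direction from wrist
e1=onz(wc,(237,236),25,P,True);e2=onz(wc,(357,128),25,P,True);print(np.degrees(np.arctan2(*(e2-e1)[1::-1])),e1,e2)
f1=onz(wc,(285,136),25,P,True);f2=onz(wc,(340,198),25,P,True);print(np.degrees(np.arctan2(*(f2-f1)[1::-1])))
g=lambda x,y:onz(sc,(190+x/4-.375,130+y/4-.375),25)
e=g(135,318)-g(266,95);print(np.degrees(np.arctan2(e[1],e[0])))
g=lambda x,y:onz(sd,(300+x/4-.375,120+y/4-.375),25)
e=g(222,171)-g(394,312);print(np.degrees(np.arctan2(e[1],e[0])))
E
```

```text
t 3.9 tcp [ 527.  -301.5  215.7] jaw -58.42 x [-8.e-04  6.e-04 -1.e+00] F [ 0.1 -0.6 -0.8] gap 58.8
[ 0.03639346  1.18372002  1.21381944 -0.18370005 -0.2025221   0.08538125] [-3.46169712e+01  9.03357505e+00  8.51794809e+01  1.63574012e-03
  8.58410692e+01  2.38016836e+01]
tri (array([ 532.1960645 , -296.25096277,   25.86442675]), [np.float64(0.6195573492994947), np.float64(0.6195573492995143)]) (array([ 532.9410991 , -296.61448893,   25.55914452]), [np.float64(1.1837579370158404), np.float64(0.7128330219457639), np.float64(1.3460867602774949)])
[ 531.13843579 -297.08711966   25.        ]
[ 532.64518869 -296.26866232   25.        ]
[ 534.16604494 -296.9813358    25.        ]
-16.149777208947427 [ 408.70338662 -263.18095661   25.        ] [ 594.36334896 -316.94372969   25.        ]
-107.7040094618005
-16.650268732547147
-17.938602299129162
```

```bash
python3 - <<'E'
from h import *
s,M=st()
plan((527.5,-301.5,216),-58.4,(602,206,226),-58.4)
E
```

```text
t 3.9 tcp [ 527.  -301.5  215.7] jaw -58.42 x [-8.e-04  6.e-04 -1.e+00] F [ 0.1 -0.6 -0.8] gap 58.8
shift cm [ -1.    32.94 -39.32] turn [0. 0. 0.] len mm 513
```

Emit:
servo_tool:
  commands:
    - [[130, -0.2, 1.5, -1.8, 0, 0, 0], [130, -0.5, 4.2, -5, 0, 0, 0], [130, -1, 7, -8.4, 0, 0, 0], [130, -1, 9.8, -11.7, 0, 0, 0], [130, -1, 12.6, -15, 0, 0, 0], [130, -1, 15.4, -18.4, 0, 0, 0], [130, -1, 18.2, -21.7, 0, 0, 0], [130, -1, 21, -25, 0, 0, 0]]

```text
time: 4.7
tool_pos: [574.2, 22.9, 224.1]
tcp_rot: [-124.5, 89.8, 177.1]
ft_force: [0.9, 0.0, 0.4]
finger_gap: 58.9
```

Emit:
servo_tool:
  commands:
    - [[130, 0, 2.8, -3.4, 0, 0, 0], [130, 0, 5.6, -6.8, 0, 0, 0], [130, 0, 8.5, -10, 0, 0, 0], [130, 0, 10.5, -12.8, 0, 0, 0], [130, 0, 11.9, -14.3, 0, 0, 0], [130, 0, 11.9, -14.3, 0, 0, 0], [130, 0, 11.9, -14.3, 0, 0, 0], [130, 0, 11.9, -14.3, 0, 0, 0]]

```text
time: 5.5
tool_pos: [601.4, 204.1, 225.1]
tcp_rot: [-96.8, 89.9, -155.3]
ft_force: [0.8, 0.1, -0.5]
finger_gap: 58.5
```

```bash
python3 - <<'E'
from h import *
s,M=st()
c,p,d=wsnap("w4");st()
E
```

```text
t 5.5 tcp [601.4 204.1 225.1] jaw -58.47 x [-1.9e-03 -9.0e-04 -1.0e+00] F [ 0.8  0.1 -0.5] gap 58.5
t 5.55 tcp [601.6 204.  225.5] jaw -58.49 x [-1.3e-03 -6.0e-04 -1.0e+00] F [-0.1 -0.2  0.5] gap 58.5
```

View pics/w4.png

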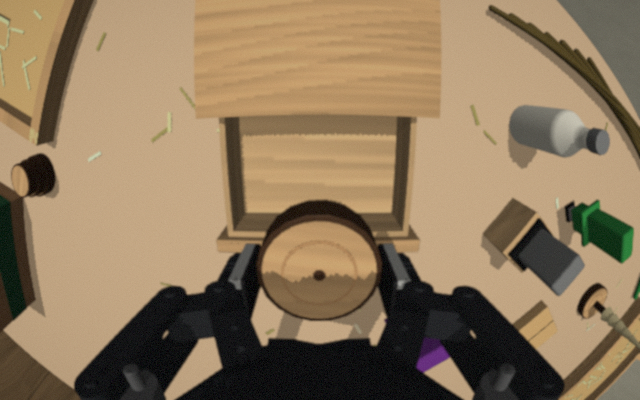

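The wrist view looks straight down into the drawer. The unit's front edge is at row 116, the panel is at rows 215–248, and the side walls are at columns 230 and 408.

```bash
python3 - <<'E'
from h import *
z=np.load("w4.npz");c=r.calibration("wrist");W=fcloud(c,z["d"],z["pose"])
a=np.radians(31.6);ex=np.array([np.cos(a),np.sin(a)]);ey=np.array([-ex[1],ex[0]])
for u in (245,395):
  for v in range(108,256,3):
    q=W[v,u]; 
    print(u,v,np.round([q[:2]@ex,q[:2]@ey,q[2]],1), end=" | ")
  print()
for u in list(range(216,250,3))+list(range(385,425,3)):
    q=W[180,u]; print(u,np.round([q[:2]@ex,q[:2]@ey,q[2]],1),end=" | ")
# unit edge angle
f=z["p"]
pts=[]
for u in range(205,435,10):
    col=W[90:135,u,2]; k=np.where(col>94)[0]; pts.append(W[90+k.max(),u,:2])
l=cv2.fitLine(np.array(pts,np.float32),cv2.DIST_HUBER,0,.01,.01).ravel(); print("\nedge",l,np.degrees(np.arctan2(l[1],l[0])))
print("tcp",np.array([601.5,204])@ex,np.array([601.5,204])@ey)
E
```

```text
245 108 [691.1 -79.7 102.5] | 245 111 [688.4 -79.  100. ] | 245 114 [685.8 -78.9  99.9] | 245 117 [679.2 -60.   21.8] | 245 120 [675.8 -59.9  21.7] | 245 123 [672.5 -60.1  23.1] | 245 126 [668.9 -59.5  21. ] | 245 129 [665.5 -59.5  21.6] | 245 132 [662.1 -59.4  21.8] | 245 135 [658.5 -59.   20.8] | 245 138 [655.2 -59.1  21.6] | 245 141 [651.7 -58.8  21.3] | 245 144 [648.4 -59.1  23.1] | 245 147 [644.6 -58.3  20.7] | 245 150 [641.  -58.1  20.3] | 245 153 [638.  -58.5  22.9] | 245 156 [634.4 -58.2  22.3] | 245 159 [630.6 -57.7  21.2] | 245 162 [627.2 -57.7  21.9] | 245 165 [623.8 -57.7  22.6] | 245 168 [620.  -57.2  21.7] | 245 171 [616.2 -56.8  20.7] | 245 174 [612.9 -56.8  21.8] | 245 177 [609.4 -56.7  22.5] | 245 180 [605.6 -56.3  21.6] | 245 183 [601.9 -56.1  21.7] | 245 186 [598.4 -56.   22.4] | 245 189 [594.6 -55.6  21.9] | 245 192 [591.2 -55.6  22.8] | 245 195 [587.3 -55.2  22.5] | 245 198 [583.3 -54.7  21.7] | 245 201 [579.8 -54.6  22.4] | 245 204 [575.4 -53.9  21. ] | 245 207 [572.2 -54.1  22.6] | 245 210 [568.3 -53.7  22.4] | 245 213 [566.2 -54.6  27.2] | 245 216 [564.9 -56. 
[... 2271 characters left out ...]
14.9 -52.9  56.7] | 237 [611.  -52.1  41.9] | 240 [608.9 -53.5  33.9] | 243 [605.3 -53.5  20.5] | 246 [605.5 -57.4  21.3] | 249 [605.8 -61.4  22.8] | 385 [ 605.3 -220.8   21. ] | 388 [ 605.6 -224.2   22.1] | 391 [ 605.3 -228.1   21. ] | 394 [ 607.2 -230.    27.9] | 397 [ 610.  -230.8   38.6] | 400 [ 613.5 -230.6   51.7] | 403 [ 616.1 -231.2   61.6] | 406 [ 619.2 -231.1   73. ] | 409 [ 620.8 -232.4   79.2] | 412 [ 620.5 -235.9   77.8] | 415 [ 6.002e+02 -2.648e+02  3.000e-01] | 418 [ 599.7 -269.6   -1.7] | 421 [ 600.  -273.3   -0.7] | 424 [ 6.003e+02 -2.770e+02  4.000e-01] | 
edge [ 5.2346551e-01 -8.5204685e-01  6.5215247e+02  2.4649789e+02] -58.434998
tcp 619.2068757049393 -141.42522787582084
```

```bash
python3 - <<'E'
from h import *
plan((601.5,204.2,225.5),-58.4,(606.6,206.5,29.5),-58.4)
E
```

```text
shift cm [19.6   0.55  0.07] turn [0. 0. 0.] len mm 196
```

Emit:
servo_tool:
  commands:
    - [[130, 3, 0.5, 0, 0, 0, 0], [130, 7, 0.5, 0, 0, 0, 0], [130, 11, 0.5, 0, 0, 0, 0], [130, 14.5, 0.5, 0, 0, 0, 0], [130, 17, 0.5, 0, 0, 0, 0], [130, 18.6, 0.5, 0, 0, 0, 0], [130, 19.3, 0.5, 0, 0, 0, 0], [130, 19.5, 0.5, 0, 0, 0, 0]]

```text
time: 6.35
tool_pos: [606.3, 207.4, 31.3]
tcp_rot: [-92.7, 90.0, -151.2]
ft_force: [-0.3, 0.1, -0.7]
finger_gap: 58.8
```

Emit:
servo_tool:
  commands:
    - [[130, 0, 0, 0, 0, 0, 0], [130, 0, 0, 0, 0, 0, 0], [130, 0, 0, 0, 0, 0, 0]]

```text
time: 6.65
tool_pos: [607.2, 208.1, 32.9]
tcp_rot: [72.8, 89.9, 14.3]
ft_force: [0.6, -0.6, -0.6]
finger_gap: 58.9
```

```bash
python3 - <<'E'
from h import *
s,M=st()
E
```

```text
t 6.65 tcp [607.2 208.1  32.9] jaw -58.42 x [ 2.4e-03  6.0e-04 -1.0e+00] F [ 0.6 -0.6 -0.6] gap 58.9
```

Emit:
servo_tool:
  commands:
    - [[130, 0.3, 0, 0, 0, 0, 0], [130, 0.5, 0, 0, 0, 0, 0], [130, 0.5, 0, 0, 0, 0, 0], [80, 0.5, 0, 0, 0, 0, 0], [40, 0.4, 0, 0, 0, 0, 0], [0, 0.4, 0, 0, 0, 0, 0], [0, 0.4, 0, 0, 0, 0, 0], [0, 0.4, 0, 0, 0, 0, 0]]

```text
time: 7.45
tool_pos: [606.2, 207.8, 27.4]
tcp_rot: [71.8, 90.0, 13.4]
ft_force: [-0.7, 0.1, -0.9]
finger_gap: 85.5
```

Emit:
servo_tool:
  commands:
    - [[0, -2, 0, 0, 0, 0, 0], [0, -5, 0, 0, 0, 0, 0], [0, -9, 0, 0, 0, 0, 0], [0, -13, 0, 0, 0, 0, 0], [0, -15, 0, 0, 0, 0, 0], [0, -16, 0, 0, 0, 0, 0], [0, -16, 0, 0, 0, 0, 0]]

```text
time: 8.15
tool_pos: [607.0, 208.1, 188.8]
tcp_rot: [72.7, 89.8, 14.3]
ft_force: [-0.4, 0.3, -1.0]
finger_gap: 85.4
```

```bash
python3 - <<'E'
from h import *
s,M=st()
c,p,d=wsnap("w5");st()
E
```

```text
t 8.15 tcp [607.  208.1 188.8] jaw -58.42 x [ 2.6e-03  7.0e-04 -1.0e+00] F [-0.4  0.3 -1. ] gap 85.4
t 8.2 tcp [606.1 207.8 186.8] jaw -58.43 x [-1.e-04 -0.e+00 -1.e+00] F [-0.5 -0.  -0.6] gap 85.2
```

View pics/w5.png

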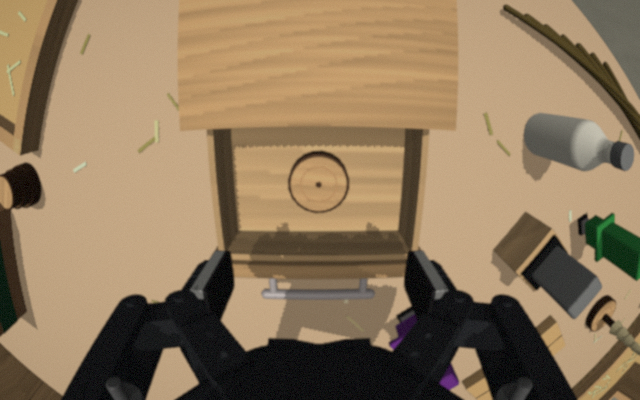

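The slice lies flat in the drawer at pixel (318,184), and the handle is at (318,294). Next I'll shut the fingers and go in front of the handle.

```bash
python3 - <<'E'
from h import *
z=np.load("w5.npz");c=r.calibration("wrist");W=fcloud(c,z["d"],z["pose"])
a=np.radians(31.6);ex=np.array([np.cos(a),np.sin(a)]);ey=np.array([-ex[1],ex[0]])
for u,v in [(275,295),(300,295),(320,294),(340,294),(360,293),(318,184)]:
    q=W[v,u];print(np.round([q[:2]@ex,q[:2]@ey,q[2]],1))
print(onz(c,(318,294),62,z["pose"],True)[:2]@ex)
plan((606.3,207.8,187),-58.4,(487.5,133.2,187),-58.4)
E
```

```text
[510.  -96.9  65.5]
[ 511.5 -123.4   66.7]
[ 512.8 -144.1   66.4]
[ 512.7 -164.8   66.6]
[ 513.7 -185.7   66.9]
[ 624.6 -142.1   45.7]
509.5970741378604
shift cm [  0.   -14.03   0.13] turn [0. 0. 0.] len mm 140
```

Emit:
servo_tool:
  commands:
    - [[255, 0, -2, 0, 0, 0, 0], [255, 0, -6, 0, 0, 0, 0], [255, 0, -10, 0, 0, 0, 0], [255, 0, -13, 0, 0, 0, 0], [255, 0, -14.2, 0, 0, 0, 0], [255, 2, -14.2, 0, 0, 0, 0], [255, 6, -14.2, 0, 0, 0, 0], [255, 8, -14.2, 0, 0, 0, 0]]

```text
time: 9.0
tool_pos: [481.9, 132.8, 102.1]
tcp_rot: [-112.2, 89.6, -170.6]
ft_force: [-0.3, 0.8, 0.4]
finger_gap: -0.1
```

```bash
python3 - <<'E'
from h import *
s,M=st(); a=np.radians(31.6);ex=np.array([np.cos(a),np.sin(a)]);print(s["tool_pos"][:2]@ex)
p,d=r.snapshot("side"); cv2.imwrite("pics/d2.png",cv2.resize(p[200:340,180:360,::-1],None,fx=4,fy=4))
E
```

```text
t 9.0 tcp [481.9 132.8 102.1] jaw -58.43 x [-0.0065 -0.0011 -1.    ] F [-0.3  0.8  0.4] gap -0.1
480.0524561761751
```

View pics/d2.png

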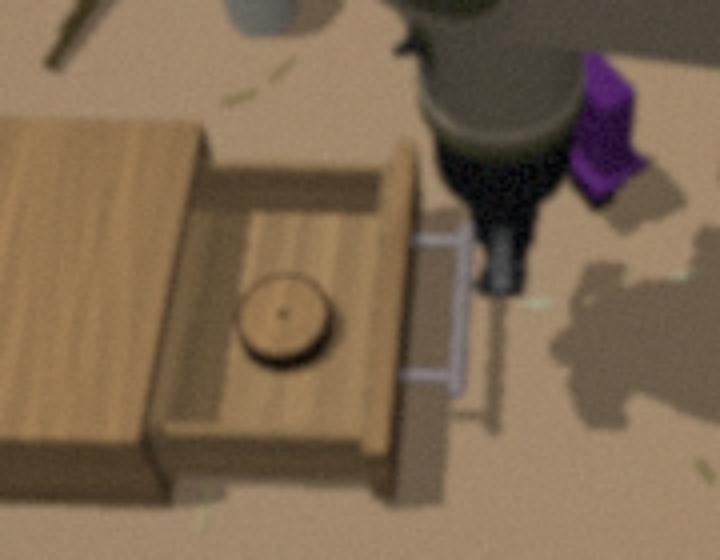

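Emit:
servo_tool:
  commands:
    - [[255, 2, 0, 0, 0, 0, 0], [255, 4.5, 0, 0, 0, 0, 0], [255, 5.8, 0, 0, 0, 0, 0], [255, 5.8, 0, 0, 0, 0, 0], [255, 5.8, 0.8, 0, 0, 0, 0], [255, 5.8, 1.4, 0, 0, 0, 0], [255, 5.8, 2, 0, 0, 0, 0], [255, 5.8, 2.5, 0, 0, 0, 0]]

```text
time: 9.85
tool_pos: [507.8, 147.0, 50.3]
tcp_rot: [67.4, 89.9, 9.0]
ft_force: [-0.9, -0.6, 0.9]
finger_gap: 0.3
```

```bash
python3 - <<'E'
from h import *
s,M=st(); a=np.radians(31.6);ex=np.array([np.cos(a),np.sin(a)]);print(s["tool_pos"][:2]@ex,s["ft_force"][:2]@ex)
E
```

```text
t 9.85 tcp [507.8 147.   50.3] jaw -58.41 x [ 1.7e-03  3.0e-04 -1.0e+00] F [-0.9 -0.6  0.9] gap 0.3
509.58083540732537 -1.1099726825341092
```

Emit:
servo_tool:
  commands:
    - [[255, 0, 1, 0, 0, 0, 0], [255, 0, 2.5, 0, 0, 0, 0], [255, 0, 4, 0, 0, 0, 0], [255, 0, 5.5, 0, 0, 0, 0], [255, 0, 7, 0, 0, 0, 0], [255, 0, 8.5, 0, 0, 0, 0], [255, 0, 9.5, 0, 0, 0, 0], [255, 0, 10, 0, 0, 0, 0]]

```text
time: 10.65
tool_pos: [592.6, 199.6, 49.4]
tcp_rot: [78.8, 90.0, 20.4]
ft_force: [-1.2, -1.0, 1.6]
finger_gap: 0.0
```

```bash
python3 - <<'E'
from h import *
s,M=st(); a=np.radians(31.6);ex=np.array([np.cos(a),np.sin(a)]);print(s["tool_pos"][:2]@ex,s["ft_force"][:2]@ex)
p,d=r.snapshot("side"); cv2.imwrite("pics/d3.png",cv2.resize(p[200:340,120:300,::-1],None,fx=4,fy=4))
c,p,d=wsnap("w6")
E
```

```text
t 10.65 tcp [592.6 199.6  49.4] jaw -58.41 x [ 5.e-04  2.e-04 -1.e+00] F [-1.2 -1.   1.6] gap 0.0
609.3266969441547 -1.5725082005855806
```

View pics/d3.png

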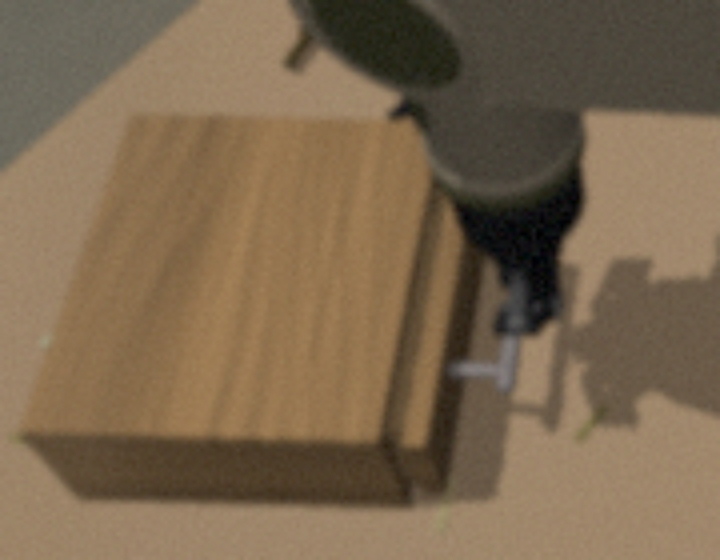

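View pics/w6.png

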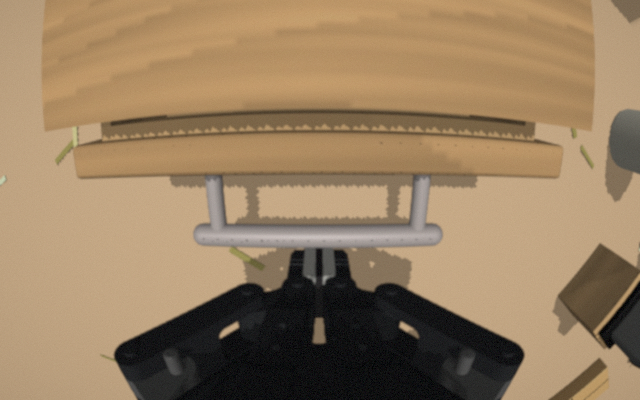

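The drawer is nearly shut, with a small gap left at rows 115–135. I'll push slowly from here.

Emit:
servo_tool:
  commands:
    - [[255, 0, 0.5, 0, 0, 0, 0], [255, 0, 1, 0, 0, 0, 0], [255, 0, 1.2, 0, 0, 0, 0], [255, 0, 1.4, 0, 0, 0, 0]]

```text
time: 11.15
tool_pos: [601.0, 204.8, 48.8]
tcp_rot: [-96.1, 89.6, -154.5]
ft_force: [-20.5, -12.3, 15.0]
finger_gap: 0.3
```

Emit:
servo_tool:
  commands:
    - [[255, 0, 0.2, 0, 0, 0, 0], [255, 0, 0.3, 0, 0, 0, 0], [255, 0, 0.3, 0, 0, 0, 0]]

```text
time: 11.45
tool_pos: [601.0, 204.8, 48.8]
tcp_rot: [-96.0, 89.2, -154.5]
ft_force: [-29.3, -15.8, 21.8]
finger_gap: 0.3
```

Emit:
servo_tool:
  commands:
    - [[255, 0, 0.2, 0, 0, 0, 0], [255, 0, 0.3, 0, 0, 0, 0], [255, 0, 0.3, 0, 0, 0, 0]]

```text
time: 11.75
tool_pos: [601.1, 204.9, 48.6]
tcp_rot: [-95.9, 88.9, -154.4]
ft_force: [-42.3, -23.8, 33.0]
finger_gap: 0.1
```

```bash
python3 - <<'E'
from h import *
s,M=st(); a=np.radians(31.6);ex=np.array([np.cos(a),np.sin(a)]);print(s["tool_pos"][:2]@ex,s["ft_force"][:2]@ex)
c,p,d=wsnap("w7")
E
```

```text
t 11.75 tcp [601.1 204.9  48.6] jaw -58.45 x [-0.0176 -0.0084 -0.9998] F [-42.3 -23.8  33. ] gap 0.1
619.3529306992773 -48.49748383647066
```

View pics/w7.png

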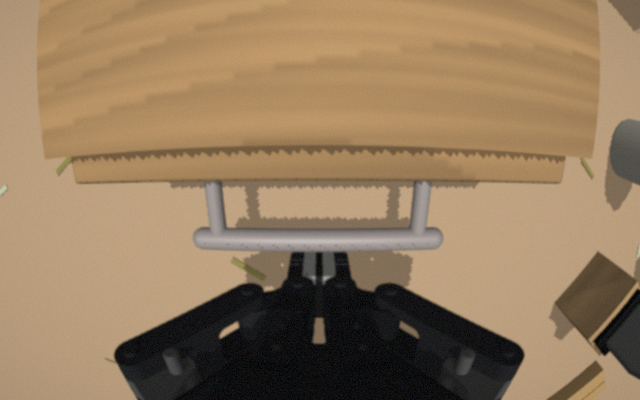

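The force rose to 48 N with no further motion, so the drawer is on its hard stop. I'll back off, then verify.

Emit:
servo_tool:
  commands:
    - [[255, 0, -0.8, 0, 0, 0, 0], [255, 0, -2.5, 0, 0, 0, 0], [255, 0, -4.5, 0, 0, 0, 0], [255, -2, -5.5, 0, 0, 0, 0], [255, -6, -5.5, 0, 0, 0, 0], [200, -11, -5.5, 0, 0, 0, 0], [120, -15, -5.5, 0, 0, 0, 0], [0, -18, -5.5, 0, 0, 0, 0]]

```text
time: 12.6
tool_pos: [563.0, 180.9, 233.4]
tcp_rot: [72.2, 89.7, 13.8]
ft_force: [0.4, 0.6, 0.8]
finger_gap: 43.4
```

```bash
python3 - <<'E'
from h import *
s,M=st(); a=np.radians(31.6);ex=np.array([np.cos(a),np.sin(a)]);ey=np.array([-ex[1],ex[0]])
c,p,d=wsnap("w8");s,M=st()
P=np.array(np.load("w8.npz")["pose"]);W=fcloud(c,d,P)
q=W.reshape(-1,3);X=q[:,:2]@ex;Y=q[:,:2]@ey
k=(np.abs(Y+142)<60)&(X>540)&(X<800)
t=k&(q[:,2]>95);print("unit edge",np.percentile(X[t],[0,1,5]))
t=k&(q[:,2]>82)&(q[:,2]<92);print("panel top",np.percentile(X[t],[1,50,99]))
t=k&(q[:,2]>58)&(q[:,2]<70)&(X<660);print("bar",np.percentile(X[t],[1,20,50,99]))
plan(s["tool_pos"],-58.4,(674.5,-78.5,225),83.4);plan(s["tool_pos"],-58.4,(674.5,-78.5,225),-96.6)
print(s["joint_pos"])
E
```

```text
t 12.6 tcp [563.  180.9 233.4] jaw -58.43 x [ 0.0046  0.0011 -1.    ] F [0.4 0.6 0.8] gap 43.4
t 12.65 tcp [564.9 181.4 238.8] jaw -58.43 x [ 0.0111  0.0026 -0.9999] F [1.3 0.1 4.9] gap 50.8
unit edge [560.25500143 563.41175426 567.08962428]
panel top [669.43244848 676.40513797 683.72818885]
bar [629.54432207 631.9247274  635.8318176  659.38131273]
shift cm [ 1.38 -4.28 27.87] turn [-141.8   -0.    -0. ] len mm 282
shift cm [ 1.38 -4.28 27.87] turn [38.2  0.   0. ] len mm 282
[1.28431539e+01 5.62510993e+00 8.64718740e+01 6.37633469e-03
 8.72513787e+01 7.12689877e+01]
```

View pics/w8.png

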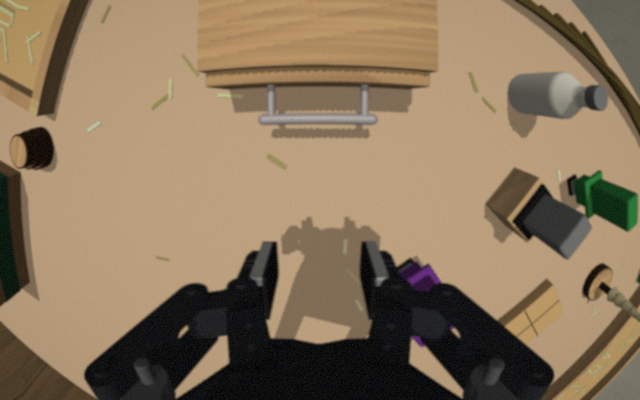

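```bash
python3 - <<'E'
from h import *
s,M=st(); a=np.radians(31.6);ex=np.array([np.cos(a),np.sin(a)]);ey=np.array([-ex[1],ex[0]])
c,p,d=wsnap("w9");s,M=st()
P=np.array(np.load("w9.npz")["pose"]);W=fcloud(c,d,P)
for u in (240,320,400):
  for v in range(56,128,2):
    q=W[v,u]; print(v,np.round([q[:2]@ex,q[2]],1), end=" | ")
  print()
cv2.imwrite("pics/w9c.png",cv2.resize(p[50:140,190:450,::-1],None,fx=3,fy=3,interpolation=cv2.INTER_CUBIC))
p,d=r.snapshot("side"); cv2.imwrite("pics/d4.png",cv2.resize(p[200:340,120:300,::-1],None,fx=4,fy=4))
E
```

```text
t 12.65 tcp [564.9 181.4 238.8] jaw -58.43 x [ 0.0111  0.0026 -0.9999] F [1.3 0.1 4.9] gap 50.8
t 12.7 tcp [565.  181.4 236.3] jaw -58.42 x [ 0.0106  0.0025 -0.9999] F [1.1 0.3 0.8] gap 57.9
56 [698.7  98.6] | 58 [696.6  99.6] | 60 [694.8  99.2] | 62 [692.9  99.1] | 64 [690.7 100.9] | 66 [689.1  99.1] | 68 [687.2  99.4] | 70 [685.3  99.5] | 72 [684.4  90.5] | 74 [682.8  86.9] | 76 [680.7  88.1] | 78 [678.8  87.5] | 80 [676.9  87.1] | 82 [674.9  87.4] | 84 [673.   87.8] | 86 [671.   88.2] | 88 [669.6  78.5] | 90 [669.8  37.2] | 92 [6.692e+02 2.000e-01] | 94 [666.7   0. ] | 96 [ 6.642e+02 -3.000e-01] | 98 [6.616e+02 4.000e-01] | 100 [6.591e+02 3.000e-01] | 102 [ 6.566e+02 -6.000e-01] | 104 [ 6.541e+02 -1.000e-01] | 106 [6.516e+02 1.000e-01] | 108 [649.1   0.7] | 110 [6.466e+02 6.000e-01] | 112 [644.   -1.1] | 114 [ 6.415e+02 -3.000e-01] | 116 [6.39e+02 5.00e-01] | 118 [ 6.365e+02 -3.000e-01] | 120 [633.9  -0.7] | 122 [ 6.314e+02 -5.000e-01] | 124 [628.9  -0.7] | 126 [626.4  -0. ] | 
56 [695.7 100. ] | 58 [693.9 100.1] | 60 [692. 100.] | 62 [690.3  98.7] | 64 [688.4  99.5] | 66 [686.5  
[... 776 characters left out ...]
87.2 101. ] | 70 [685.6  98.7] | 72 [684.6  91. ] | 74 [683.1  86.7] | 76 [681.1  87.1] | 78 [679.1  87.6] | 80 [677.1  88. ] | 82 [675.3  86.1] | 84 [673.3  86.6] | 86 [671.3  87.3] | 88 [669.9  78.3] | 90 [668.9  59.3] | 92 [669.4   1.1] | 94 [6.669e+02 2.000e-01] | 96 [6.644e+02 3.000e-01] | 98 [6.619e+02 4.000e-01] | 100 [659.4  -0. ] | 102 [ 6.568e+02 -2.000e-01] | 104 [ 6.543e+02 -1.000e-01] | 106 [6.518e+02 6.000e-01] | 108 [6.493e+02 6.000e-01] | 110 [ 6.467e+02 -5.000e-01] | 112 [ 6.442e+02 -1.000e-01] | 114 [ 6.417e+02 -3.000e-01] | 116 [6.392e+02 5.000e-01] | 118 [636.7   0.9] | 120 [6.341e+02 5.000e-01] | 122 [631.6   0. ] | 124 [ 6.29e+02 -2.00e-01] | 126 [6.265e+02 2.000e-01] |
```

View pics/w9c.png

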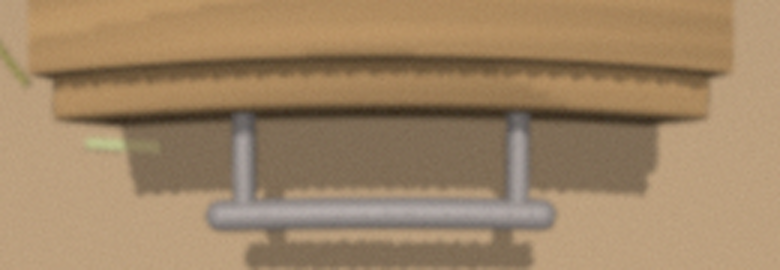

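View pics/d4.png

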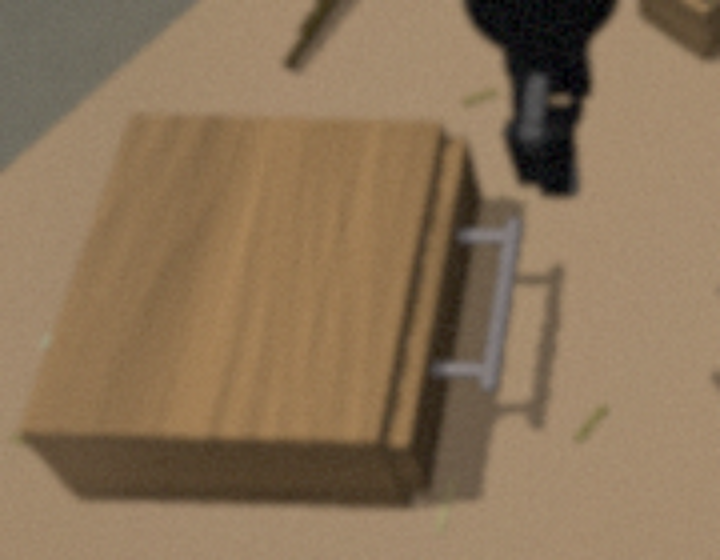

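```bash
python3 - <<'E'
from h import *
a=np.radians(31.6);ex=np.array([np.cos(a),np.sin(a)])
z=np.load("w5.npz");c=r.calibration("wrist");W=fcloud(c,z["d"],z["pose"])
for u in (250,320,390):
  print([ (v,round(float(W[v,u,:2]@ex),1),round(float(W[v,u,2]),1)) for v in list(range(120,136,2))+list(range(236,302,2))])
E
```

```text
[(120, 689.7, 100.0), (122, 688.1, 99.2), (124, 686.6, 99.5), (126, 685.1, 99.3), (128, 677.2, 22.5), (130, 675.1, 22.0), (132, 673.1, 22.4), (134, 671.0, 21.9), (236, 565.5, 37.4), (238, 565.5, 42.6), (240, 565.1, 46.5), (242, 565.8, 52.7), (244, 565.4, 56.3), (246, 565.2, 60.5), (248, 565.8, 65.9), (250, 565.6, 69.7), (252, 565.8, 74.3), (254, 564.9, 76.7), (256, 564.1, 79.2), (258, 560.7, 76.9), (260, 559.2, 78.2), (262, 559.3, 82.2), (264, 558.9, 85.3), (266, 558.1, 87.6), (268, 555.7, 87.1), (270, 553.1, 86.5), (272, 551.4, 87.4), (274, 549.4, 87.7), (276, 547.0, 87.4), (278, 487.7, -0.8), (280, 484.7, -0.6), (282, 482.2, 0.4), (284, 478.4, -0.6), (286, 475.6, 0.0), (288, 472.8, 0.6), (290, 469.2, 0.0), (292, 465.8, -0.1), (294, 462.4, -0.3), (296, 458.8, -0.6), (298, 455.3, -0.7), (300, 451.5, -1.4)]
[(120, 688.7, 98.5), (122, 687.4, 101.9), (124, 685.8, 99.9), (126, 678.0, 21.5), (128, 676.0, 20.8), (130, 674.0, 21.6), (132, 672.0, 22.1), (134, 670.0, 21.7), (236, 565.6, 36.1), (238, 565.5, 40.7), (240, 566.0, 46.7), (242, 564.9, 49.1), (244, 566.0, 55.8), (246, 566.3, 60.8), 
[... 657 characters left out ...]
.6), (132, 673.2, 22.4), (134, 671.0, 20.9), (236, 565.4, 37.5), (238, 565.8, 43.3), (240, 564.8, 46.1), (242, 565.7, 52.5), (244, 565.8, 57.2), (246, 565.2, 60.6), (248, 564.8, 64.2), (250, 565.4, 69.5), (252, 565.6, 74.1), (254, 565.7, 78.2), (256, 563.4, 78.1), (258, 561.1, 77.9), (260, 560.2, 80.2), (262, 559.6, 82.8), (264, 559.2, 85.9), (266, 558.0, 87.5), (268, 556.0, 87.8), (270, 553.8, 87.8), (272, 551.2, 87.2), (274, 549.6, 88.2), (276, 545.9, 85.8), (278, 487.3, -1.1), (280, 484.2, -1.0), (282, 481.7, -0.0), (284, 478.0, -0.9), (286, 475.1, -0.3), (288, 472.7, 0.7), (290, 468.3, -0.9), (292, 465.3, -0.5), (294, 462.0, -0.5), (296, 459.7, 0.9), (298, 456.5, 1.2), (300, 452.3, 0.1)]
```

Panel thickness was 13.5–14 mm before. It now shows 14.5 mm up to the unit's edge, with no gap, and the stop was felt at 48 N, so the drawer is shut. Next is the meter.

```bash
python3 - <<'E'
from h import *
s,M=st()
plan((564,181.4,236),-58.4,(674.3,-78.3,236),-96.6)
E
```

```text
t 12.75 tcp [563.8 181.1 233.1] jaw -58.42 x [ 0.0066  0.0016 -1.    ] F [-0.6  1.  -0.3] gap 65.7
shift cm [ 0.   -4.21 27.9 ] turn [38.2  0.   0. ] len mm 282
```

Emit:
servo_tool:
  commands:
    - [[0, 0, -0.5, 3, 4, 0, 0], [0, 0, -1, 7, 10, 0, 0], [0, 0, -1.7, 11, 17, 0, 0], [0, 0, -2.3, 15, 24, 0, 0], [0, 0, -2.9, 19, 31, 0, 0], [0, 0, -3.5, 23, 38, 0, 0], [0, 0, -4, 26.5, 38.2, 0, 0], [0, 0, -4.2, 27.9, 38.2, 0, 0]]

```text
time: 13.55
tool_pos: [672.0, -82.4, 226.9]
tcp_rot: [-77.8, 89.8, -174.6]
ft_force: [-0.1, 0.7, -0.8]
finger_gap: 85.2
```

Emit:
servo_tool:
  commands:
    - [[0, 0, 0, 0, 0, 0, 0], [0, 0, 0, 0, 0, 0, 0], [0, 0, 0, 0, 0, 0, 0]]

```text
time: 13.85
tool_pos: [671.8, -77.3, 228.9]
tcp_rot: [-128.2, 89.9, 135.3]
ft_force: [-0.0, 1.2, 0.2]
finger_gap: 85.3
```

```bash
python3 - <<'E'
from h import *
s,M=st(); c,p,d=wsnap("w10");s,M=st()
P=np.load("w10.npz")["pose"];W=fcloud(c,d,P);q=W.reshape(-1,3)
k=(np.hypot(q[:,0]-674,q[:,1]+78)<45)
for lo,hi in((57,66),(67,74),(143,160)):
    t=q[k&(q[:,2]>lo)&(q[:,2]<hi)];print(len(t),np.median(t[:,2]),cv2.minAreaRect(t[:,:2].astype(np.float32)))
E
```

```text
t 13.85 tcp [671.8 -77.3 228.9] jaw -96.53 x [-7.e-04  6.e-04 -1.e+00] F [-0.   1.2  0.2] gap 85.3
t 13.9 tcp [671.9 -77.3 229.2] jaw -96.51 x [-2.e-04  4.e-04 -1.e+00] F [-0.7  1.7  0. ] gap 85.6
1072 61.76339660196703 ((675.0420532226562, -80.17008972167969), (58.310699462890625, 69.5794906616211), 83.52206420898438)
727 69.64436497911078 ((674.8086547851562, -80.27302551269531), (43.61028289794922, 63.632957458496094), 84.52814483642578)
2278 149.55655098716437 ((674.8785400390625, -80.82796478271484), (28.447690963745117, 49.05462646484375), 82.7845458984375)
```

View pics/w10.png

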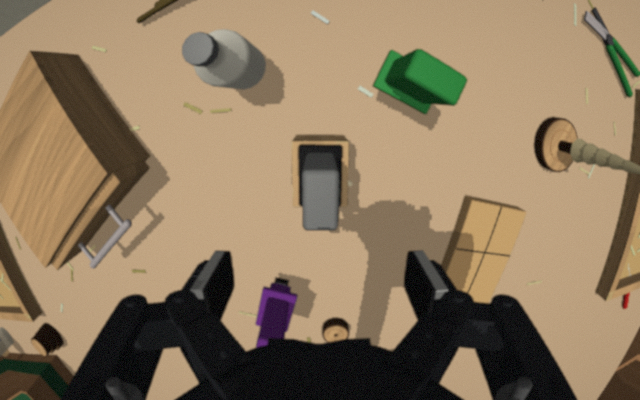

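```bash
python3 - <<'E'
from h import *
plan((671.9,-77.3,229.2),-96.5,(674.7,-79.3,93),-96.6)
E
```

```text
shift cm [13.62  0.3   0.17] turn [0.1 0.  0. ] len mm 136
```

Emit:
servo_tool:
  commands:
    - [[0, 1, 0.3, 0.2, 0, 0, 0], [0, 4, 0.3, 0.2, 0, 0, 0], [0, 7, 0.3, 0.2, 0, 0, 0], [0, 10, 0.3, 0.2, 0, 0, 0], [0, 12, 0.3, 0.2, 0, 0, 0], [0, 13.3, 0.3, 0.2, 0, 0, 0], [0, 13.6, 0.3, 0.2, 0, 0, 0], [0, 13.6, 0.3, 0.2, 0, 0, 0]]

```text
time: 14.7
tool_pos: [675.0, -81.2, 93.4]
tcp_rot: [128.6, 90.0, 32.0]
ft_force: [0.3, -0.9, -0.1]
finger_gap: 85.1
```

Emit:
servo_tool:
  commands:
    - [[60, 0, 0, 0, 0, 0, 0], [120, 0, 0, 0, 0, 0, 0], [150, 0, 0, 0, 0, 0, 0], [175, 0, 0, 0, 0, 0, 0], [200, 0, 0, 0, 0, 0, 0], [255, 0, 0, 0, 0, 0, 0], [255, 0, 0, 0, 0, 0, 0], [255, 0, 0, 0, 0, 0, 0]]
  force: 50

```text
time: 15.5
tool_pos: [675.5, -81.4, 94.3]
tcp_rot: [91.8, 89.9, -4.8]
ft_force: [0.1, 2.1, 6.3]
finger_gap: 27.2
```

```bash
python3 - <<'E'
from h import *
s,M=st(); c,p,d=wsnap("w11")
E
```

```text
t 15.5 tcp [675.5 -81.4  94.3] jaw -96.62 x [ 1.5e-03 -1.0e-04 -1.0e+00] F [0.1 2.1 6.3] gap 27.2
```

View pics/w11.png

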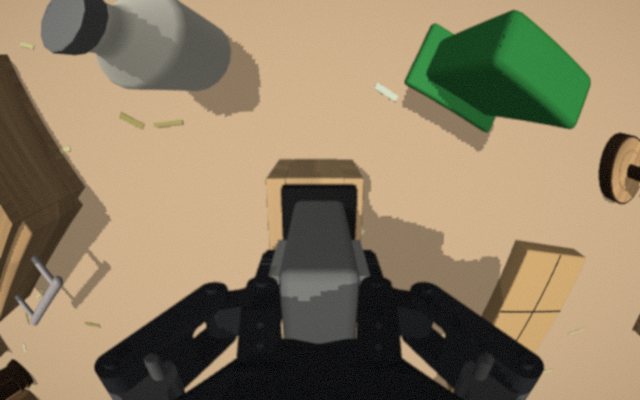

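Gripped at 27.2 mm, with the grey meter between the pads. I'll lift it straight up.

Emit:
servo_tool:
  commands:
    - [[255, -0.5, 0, 0, 0, 0, 0], [255, -2, 0, 0, 0, 0, 0], [255, -4, 0, 0, 0, 0, 0], [255, -6.5, 0, 0, 0, 0, 0], [255, -9, 0, 0, 0, 0, 0], [255, -11.5, 0, 0, 0, 0, 0], [255, -12.5, 0, 0, 0, 0, 0], [255, -12.5, 0, 0, 0, 0, 0]]

```text
time: 16.35
tool_pos: [676.0, -81.7, 221.0]
tcp_rot: [84.8, 89.8, -11.8]
ft_force: [0.7, -0.5, -2.1]
finger_gap: 27.7
```

Emit:
servo_tool:
  commands:
    - [[255, 0, 0, 0, 0, 0, 0], [255, 0, 0, 0, 0, 0, 0], [255, 0, 0, 0, 0, 0, 0]]

```text
time: 16.65
tool_pos: [674.0, -81.2, 216.3]
tcp_rot: [-94.5, 89.8, 168.9]
ft_force: [0.2, 0.1, -1.8]
finger_gap: 27.5
```

```bash
python3 - <<'E'
from h import *
s,M=st()
p,d=r.snapshot("side"); np.savez("side2.npz",p=p,d=d); cv2.imwrite("pics/d5.png",cv2.resize(p[110:240,220:380,::-1],None,fx=5,fy=5)[:600])
p,d=r.snapshot("scene"); np.savez("scene2.npz",p=p,d=d); cv2.imwrite("pics/s2.png",cv2.resize(p[130:280,250:410,::-1],None,fx=4,fy=4))
s,M=st()
plan(s["tool_pos"],-96.6,(532.3,-296.6,s["tool_pos"][2]),-107)
E
```

```text
t 16.65 tcp [674.  -81.2 216.3] jaw -96.62 x [-3.1e-03  6.0e-04 -1.0e+00] F [ 0.2  0.1 -1.8] gap 27.5
t 16.75 tcp [674.4 -81.3 216.9] jaw -96.62 x [-2.e-03  4.e-04 -1.e+00] F [-0.5  0.5 -0.8] gap 27.4
shift cm [  0.   -11.64  23.02] turn [10.4  0.   0. ] len mm 258
```

View pics/d5.png

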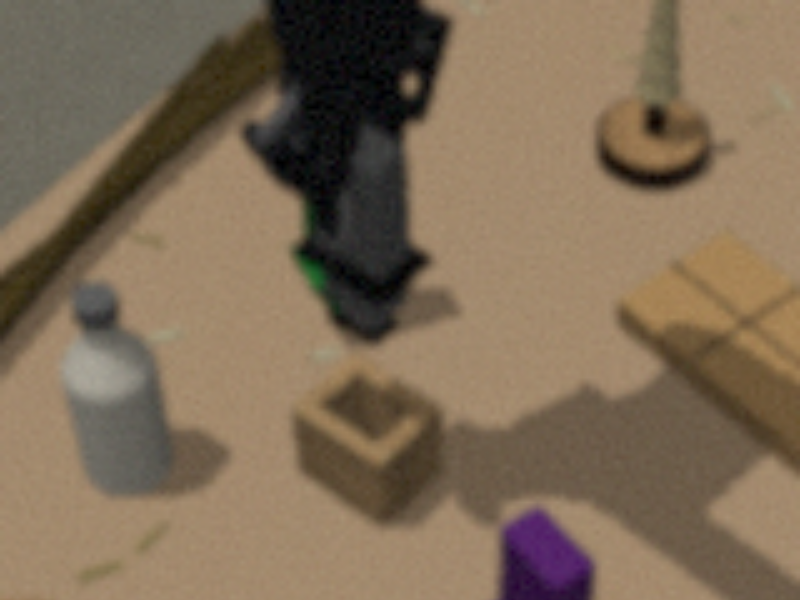

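View pics/s2.png

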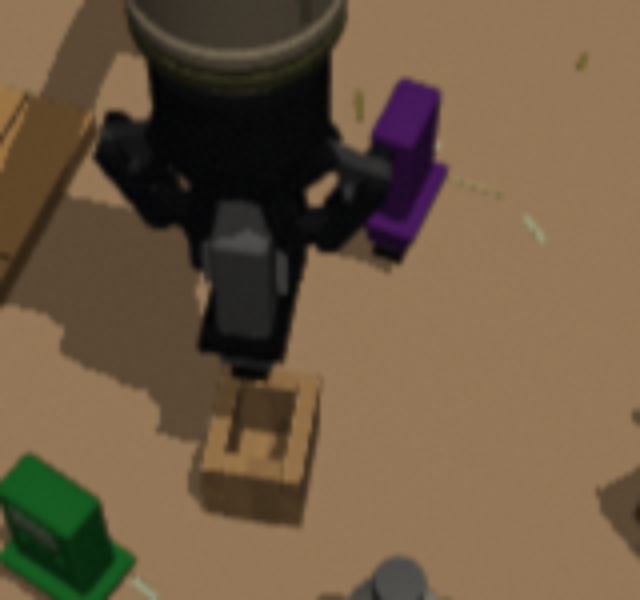

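The meter is out of the stand and upright. I'll go to a point about 80 mm short of the mark along the grain, so the wrist camera can re-measure the crossing.

```bash
python3 - <<'E'
from h import *
plan((674.4,-81.3,216.5),-96.6,(456,-273.5,222),-107)
E
```

```text
shift cm [ -0.55 -19.49  21.6 ] turn [10.4  0.   0. ] len mm 291
```

Emit:
servo_tool:
  commands:
    - [[255, -0.5, -1.2, 1.3, 1, 0, 0], [255, -0.5, -3.6, 4, 3, 0, 0], [255, -0.5, -6.3, 7, 5, 0, 0], [255, -0.5, -9, 10, 7, 0, 0], [255, -0.5, -11.7, 13, 9, 0, 0], [255, -0.5, -14.4, 16, 10.4, 0, 0], [255, -0.5, -17, 18.9, 10.4, 0, 0], [255, -0.5, -19.5, 21.6, 10.4, 0, 0]]

```text
time: 17.55
tool_pos: [454.8, -274.4, 223.1]
tcp_rot: [-20.1, 90.0, -127.1]
ft_force: [0.9, 0.1, -2.2]
finger_gap: 27.7
```

Emit:
servo_tool:
  commands:
    - [[255, 0, 0, 0, 0, 0, 0], [255, 0, 0, 0, 0, 0, 0], [255, 0, 0, 0, 0, 0, 0], [255, 0, 0, 0, 0, 0, 0], [255, 0, 0, 0, 0, 0, 0], [255, 0, 0, 0, 0, 0, 0]]

```text
time: 18.15
tool_pos: [456.7, -272.9, 223.2]
tcp_rot: [-124.4, 90.0, 128.6]
ft_force: [0.4, 0.2, -1.3]
finger_gap: 27.4
```

```bash
python3 - <<'E'
from h import *
s,M=st(); c,p,d=wsnap("w12");s,M=st()
cv2.imwrite("pics/w12c.png",cv2.resize(p[60:210,220:420,::-1],None,fx=4,fy=4,interpolation=cv2.INTER_CUBIC))
E
```

```text
t 18.15 tcp [ 456.7 -272.9  223.2] jaw -106.96 x [-2.e-04  2.e-04 -1.e+00] F [ 0.4  0.2 -1.3] gap 27.4
t 18.2 tcp [ 456.7 -273.   223.2] jaw -106.97 x [-2.e-04  2.e-04 -1.e+00] F [ 0.2  0.3 -2. ] gap 27.6
```

View pics/w12.png

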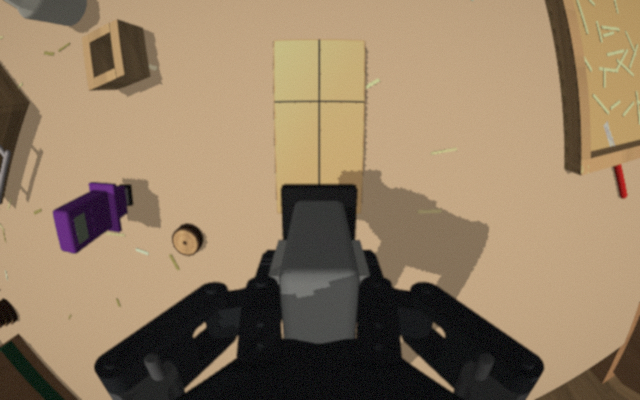

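View pics/w12c.png

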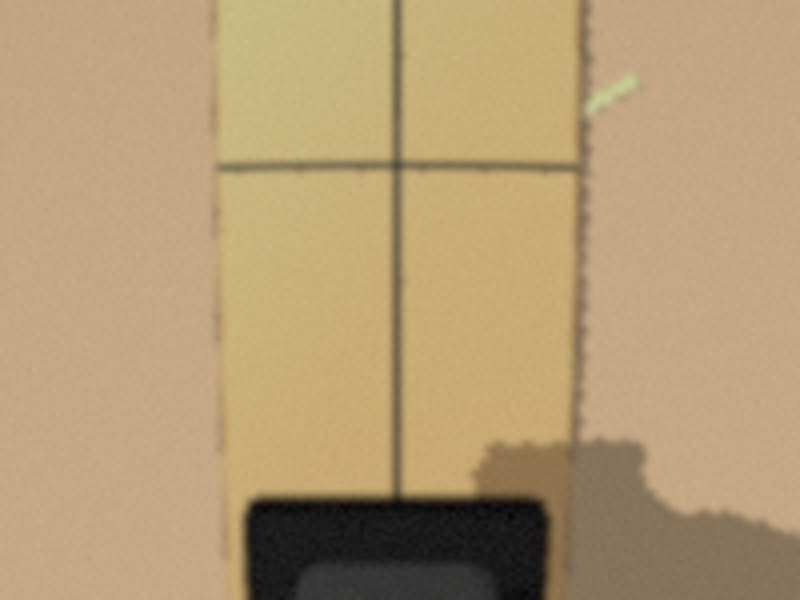

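The wrist view shows the crossing at pixel (319,101). The long line runs straight under the centre of the meter's collar, so the alignment is good.

```bash
python3 - <<'E'
from h import *
z=np.load("w12.npz");c=r.calibration("wrist");P=z["pose"]
px=lambda x,y:(220+x/4-.375,60+y/4-.375)
m=onz(c,px(396,166),25,P,True);print("mark",m)
e1=onz(c,px(397,10),25,P,True);e2=onz(c,px(396,480),25,P,True);print(np.degrees(np.arctan2(*(e1-e2)[1::-1])))
f1=onz(c,px(220,168),25,P,True);f2=onz(c,px(578,167),25,P,True);print(np.degrees(np.arctan2(*(f1-f2)[1::-1])))
W=fcloud(c,z["d"],P);T=fr(-106.97);t=np.array([456.7,-273.,223.2])
L=(W.reshape(-1,3)-t)@T   # tool coords
pr=z["p"].reshape(-1,3).astype(int)
k=np.zeros((400,640),bool);k[195:345,270:370]=True;k=k.ravel()
for lo,hi in [(-70,-48),(20,32)]:
    q=L[k&(L[:,0]>lo)&(L[:,0]<hi)&(abs(L[:,2])<40)];print(lo,len(q),np.median(q[:,0]),np.percentile(q[:,1],[1,99]),np.percentile(q[:,2],[1,99]),cv2.minAreaRect(q[:,1:].astype(np.float32)))
print(np.histogram(L[k][:,0],bins=np.arange(-80,60,5)))
k=np.zeros((400,640),bool);k[182:205,275:365]=True;q=L[k.ravel()]; q=q[(q[:,0]>10)&(q[:,0]<45)];print("collar",np.median(q[:,0]),q[:,1].max(),np.percentile(q[:,1],99),np.percentile(q[:,2],[1,99]))
mt=(m-t)@T;print("mark in tool",mt)
E
```

```text
mark [ 530.93041039 -297.28709423   25.        ]
-17.03865387100323
73.26840748028243
-70 6458 -55.25155233580804 [-6.00703238 24.73209613] [-14.45021006  18.19175619] ((8.406862258911133, 1.700460433959961), (33.522666931152344, 36.33218765258789), 1.7681074142456055)
20 1214 24.49960140854826 [-0.6029753  26.33491614] [-20.27012172  23.30075275] ((12.369397163391113, 1.5125484466552734), (44.72261047363281, 28.685558319091797), 89.9573745727539)
(array([ 324,  529,  203,   31, 3657, 2294,  725,  631,  532,  491,  445,
        422,  399,  392,  339,  201,  198,  138,  179,  120,  930,  284,
          0,    0,    0,    0,    0]), array([-80, -75, -70, -65, -60, -55, -50, -45, -40, -35, -30, -25, -20,
       -15, -10,  -5,   0,   5,  10,  15,  20,  25,  30,  35,  40,  45,
        50,  55]))
collar 24.515526834050064 31.522220019476155 31.295948548488017 [-20.26825641  22.84297523]
mark in tool [198.2         78.08694549   1.56387853]
```

Emit:
servo_tool:
  commands:
    - [[255, 0, 1, 0, 0, 0, 0], [255, 0, 3, 0, 0, 0, 0], [255, 0, 5, 0, 0, 0, 0], [255, 0, 7, 0, 0, 0, 0], [255, 0, 7.9, 0, 0, 0, 0], [255, 2, 7.9, 0, 0, 0, 0], [255, 5, 7.9, 0, 0, 0, 0], [255, 7, 7.9, 0, 0, 0, 0]]

```text
time: 19.0
tool_pos: [531.5, -296.2, 151.2]
tcp_rot: [-105.5, 89.9, 147.4]
ft_force: [-0.4, 0.3, -1.3]
finger_gap: 27.3
```

Emit:
servo_tool:
  commands:
    - [[255, 1.5, 0, 0, 0, 0, 0], [255, 2.5, 0, 0, 0, 0, 0], [255, 3, 0, 0, 0, 0, 0], [255, 3, 0, 0, 0, 0, 0], [255, 3, 0, 0, 0, 0, 0], [255, 3, 0, 0, 0, 0, 0], [255, 3, 0, 0, 0, 0, 0], [255, 3, 0, 0, 0, 0, 0]]

```text
time: 19.8
tool_pos: [532.1, -296.8, 123.9]
tcp_rot: [74.9, 89.9, -32.1]
ft_force: [-0.7, 1.3, -1.3]
finger_gap: 27.5
```

```bash
python3 - <<'E'
from h import *
s,M=st(); y=fr(-107)[:,1];z=fr(-107)[:,2]
for n in("scene","side"):
    p,d=r.snapshot(n); np.savez(n+"3.npz",p=p,d=d)
    x0,y0=(190,110) if n=="scene" else (320,90)
    cv2.imwrite(f"pics/{n}3.png",cv2.resize(p[y0:y0+150,x0:x0+130,::-1],None,fx=4,fy=4,interpolation=cv2.INTER_CUBIC))
c,p,d=wsnap("w13");s,M=st()
E
```

```text
t 19.8 tcp [ 532.1 -296.8  123.9] jaw -107.02 x [ 7.e-04 -5.e-04 -1.e+00] F [-0.7  1.3 -1.3] gap 27.5
t 19.95 tcp [ 531.9 -296.6  123.4] jaw -107.02 x [ 2.e-04 -1.e-04 -1.e+00] F [ 0.5  0.3 -1.2] gap 27.3
```

View pics/scene3.png

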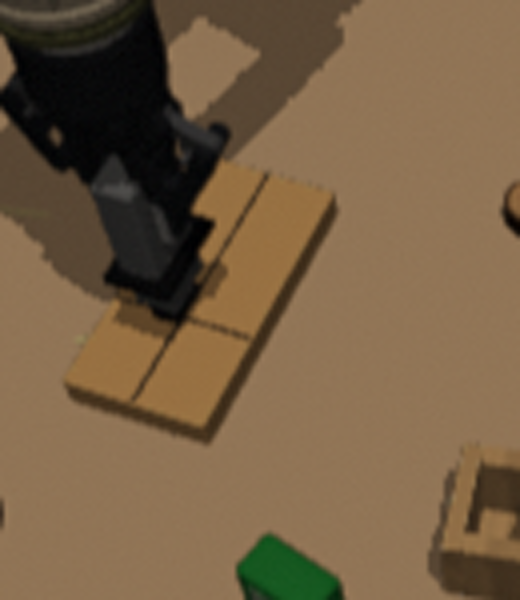

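View pics/side3.png

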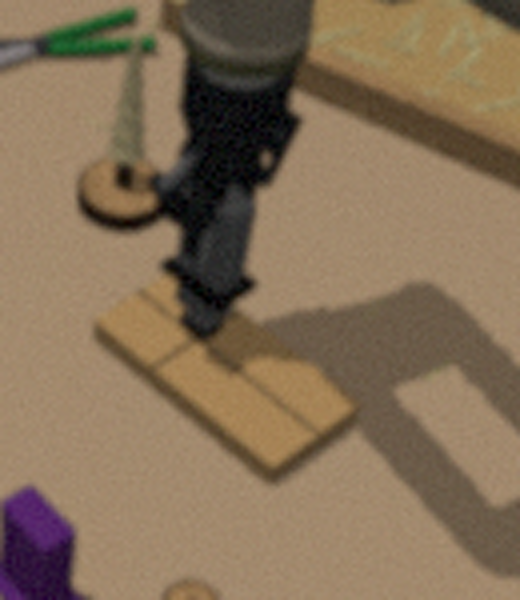

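View pics/w13.png

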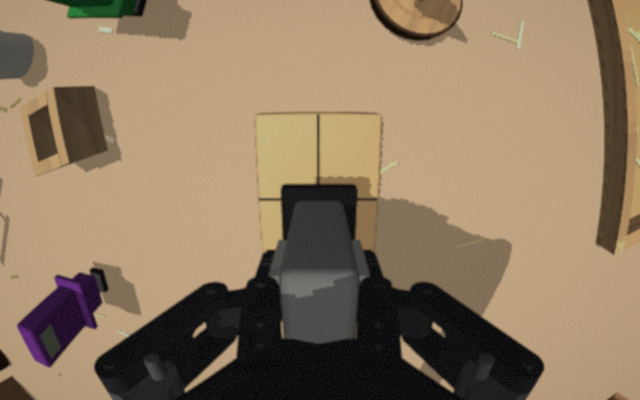

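The long line goes to the collar's centre at (319,185), and the short line is at row 200 on both sides. I'll check the offset of the short line relative to the meter.

```bash
cat > chk.py <<'E'
from h import *
import sys
def chk(name):
    z=np.load(name+".npz");c=r.calibration("wrist");P=z["pose"];s,M=st();t=s["tool_pos"];T=M
    g=z["p"].astype(int).sum(2)
    for u in (265,270,372,375):
        v=150+np.argmin(g[150:240,u]);
        # centroid of dark
        w=np.clip(np.median(g[v-6:v+7,u])-g[v-3:v+4,u],0,None);vv=(w*np.arange(v-3,v+4)).sum()/w.sum()
        print(u,round(vv,2),np.round((onz(c,(u,vv),25,P,True)-t)@T,2))
    for v in (130,150,170):
        row=g[v,300:340];u=300+np.argmin(row);w=np.clip(np.median(row)-g[v,u-3:u+4],0,None);uu=(w*np.arange(u-3,u+4)).sum()/w.sum()
        print("L",round(uu,2),v,np.round((onz(c,(uu,v),25,P,True)-t)@T,2))
    W=fcloud(c,z["d"],P);L=(W-t)@T
    q=L[182:205,275:365].reshape(-1,3);q=q[(q[:,0]>15)&(q[:,0]<35)];print("collar",np.median(q[:,0]),np.percentile(q[:,1],99.5),np.percentile(q[:,2],[1,99]))
chk(sys.argv[1])
E
python3 chk.py w13
```

```text
t 19.95 tcp [ 531.9 -296.6  123.4] jaw -107.02 x [ 2.e-04 -1.e-04 -1.e+00] F [ 0.5  0.3 -1.2] gap 27.3
265 199.02 [ 98.44  -0.55 -42.64]
270 199.02 [ 98.44  -0.55 -38.43]
372 199.03 [98.44 -0.53 45.87]
375 199.2 [98.44 -0.68 48.42]
L 317.77 130 [98.45 55.79  1.02]
L 317.84 150 [98.45 39.97  1.08]
L 317.93 170 [98.44 23.82  1.15]
collar 24.358362017409625 31.360577043137713 [-20.05715736  22.97328432]
```

Foot and mark agree to about 0.5 mm and 0.2°. Descending.

Emit:
servo_tool:
  commands:
    - [[255, 0.5, 0, 0, 0, 0, 0], [255, 1, 0, 0, 0, 0, 0], [255, 1.2, 0, 0, 0, 0, 0], [255, 1.2, 0, 0, 0, 0, 0], [255, 1.2, 0, 0, 0, 0, 0], [255, 1.2, 0, 0, 0, 0, 0]]

```text
time: 20.55
tool_pos: [532.0, -296.7, 111.5]
tcp_rot: [77.2, 90.0, -29.8]
ft_force: [0.4, 0.6, -2.1]
finger_gap: 27.2
```

Emit:
servo_tool:
  commands:
    - [[255, 0.2, 0, 0, 0, 0, 0], [255, 0.2, 0, 0, 0, 0, 0], [255, 0.2, 0, 0, 0, 0, 0]]

```text
time: 20.85
tool_pos: [531.9, -296.6, 109.3]
tcp_rot: [70.5, 90.0, -36.5]
ft_force: [0.1, -0.2, -1.6]
finger_gap: 27.5
```

Emit:
servo_tool:
  commands:
    - [[255, 0.2, 0, 0, 0, 0, 0], [255, 0.2, 0, 0, 0, 0, 0], [255, 0.2, 0, 0, 0, 0, 0]]

```text
time: 21.15
tool_pos: [531.9, -296.7, 107.5]
tcp_rot: [72.1, 90.0, -34.9]
ft_force: [0.0, -0.3, -0.1]
finger_gap: 27.4
```

Emit:
servo_tool:
  commands:
    - [[255, 0.2, 0, 0, 0, 0, 0], [255, 0.2, 0, 0, 0, 0, 0], [255, 0.2, 0, 0, 0, 0, 0]]

```text
time: 21.45
tool_pos: [532.0, -296.7, 105.5]
tcp_rot: [69.3, 90.0, -37.7]
ft_force: [-0.1, 1.0, 1.6]
finger_gap: 27.5
```

Emit:
servo_tool:
  commands:
    - [[255, 0.15, 0, 0, 0, 0, 0], [255, 0.3, 0, 0, 0, 0, 0], [255, 0.3, 0, 0, 0, 0, 0], [255, 0.3, 0, 0, 0, 0, 0]]

```text
time: 21.85
tool_pos: [532.0, -296.7, 102.5]
tcp_rot: [73.1, 90.0, -33.9]
ft_force: [-0.6, 0.8, 3.0]
finger_gap: 27.3
```

```bash
cat > f.py <<'E'
from h import *
F=[];Z=[]
for i in range(8):
    s=r.sense();F.append(s["ft_force"]);Z.append(s["tool_pos"]);r.snapshot("side")
print(np.mean(F,0),np.std(F,0),np.mean(Z,0))
E
python3 f.py
```

```text
[0.08106669 0.42832943 2.59884431] [0.61228657 0.47603191 0.43394727] [ 531.95202457 -296.67950517  102.45143615]
```

Emit:
servo_tool:
  commands:
    - [[255, 0.03, 0, 0, 0, 0, 0], [255, 0.03, 0, 0, 0, 0, 0], [255, 0.03, 0, 0, 0, 0, 0]]

```text
time: 22.55
tool_pos: [531.9, -296.7, 102.0]
tcp_rot: [71.3, 90.0, -35.7]
ft_force: [-0.4, -0.5, 2.4]
finger_gap: 27.3
```

```bash
python3 f.py; python3 - <<'E'
from h import *
c,p,d=wsnap("w14")
for n in("scene","side"):
    p,d=r.snapshot(n); np.savez(n+"4.npz",p=p,d=d);cv2.imwrite(f"pics/{n}4.png",p[:,:,::-1])
E
python3 chk.py w14
```

```text
[ 0.61099525 -0.29489943  2.72781438] [0.85314593 0.43219543 0.58288482] [ 531.90947539 -296.66230018  102.04969846]
t 23.1 tcp [ 531.9 -296.6  102. ] jaw -107.02 x [ 1.e-04 -1.e-04 -1.e+00] F [-0.3 -0.2  2. ] gap 27.8
265 207.79 [ 77.03  -0.58 -39.08]
270 207.84 [ 77.03  -0.6  -35.21]
372 207.61 [77.04 -0.41 42.29]
375 207.65 [77.04 -0.45 44.63]
L 317.83 130 [77.04 57.76  1.12]
L 317.82 150 [77.04 43.35  1.11]
L 317.75 170 [77.04 28.64  1.06]
collar 24.550719054782768 31.333723510439803 [-19.96867153  23.01536425]
```

View pics/w14.png

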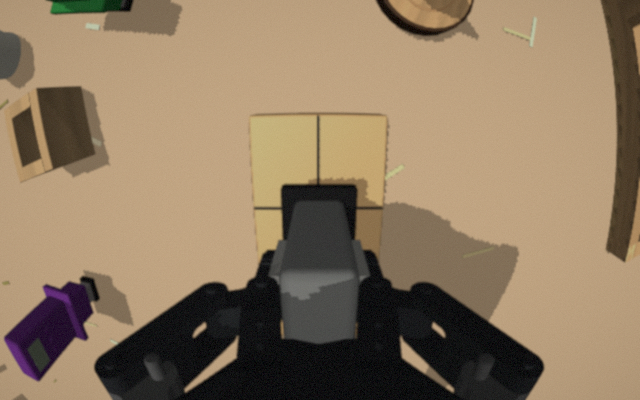

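View pics/scene4.png

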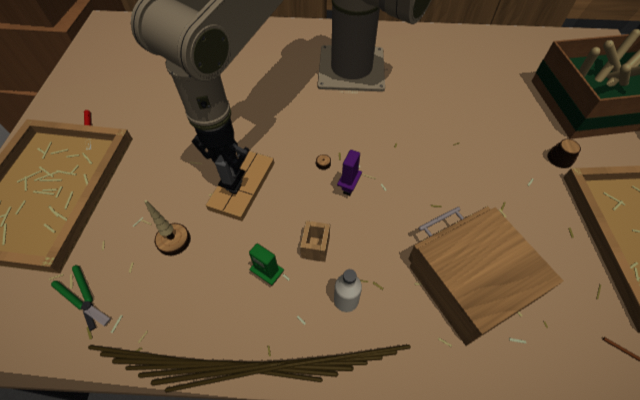

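View pics/side4.png

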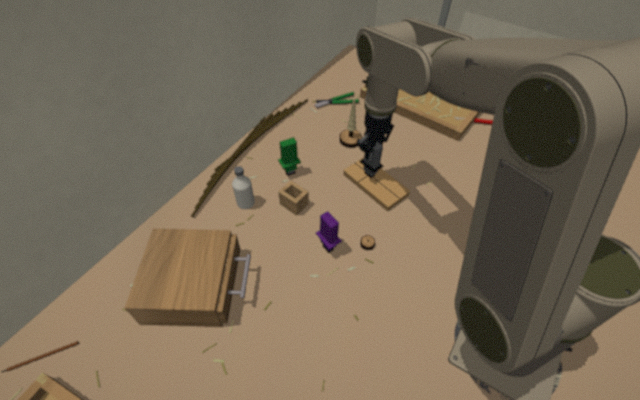

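All checks agree: the drawer is shut, the bystanders haven't moved, the foot is on the mark, and the push is about 4.3 N, which is half-way in. Handing in.

```bash
python3 -c "
from bench import r
print(r.hand_in())"
```

```text
the job is handed in; nothing more can be done
None
```

The slice is in the drawer and the drawer is shut. I handed in at about 23 s, with the meter held upright on the crossing.

- **Drawer:** The slice lay flat on the drawer floor before I pushed the handle. The push ended on a hard stop at about 48 N (wrist force 59 N). Afterwards there was no gap between the front panel and the unit. Panel depth measured 14.5 mm against 13.5–14 mm before, so it is shut to within about 1 mm.
- **Meter position:** In the last wrist view the meter was within about 0.5 mm of the crossing in both directions. Its broad side was within about 0.2° of the long line. The meter stayed in place in the fingers (27.3 mm gap, 50 N grip).
- **Foot depth:** Two estimates differ slightly. The mean force change gives about 4.2–4.3 N, or 6.5 mm pushed in; the tool height above the board gives about 7.4 mm. Half-way is 7 mm.
- **Camera disagreement:** Single-camera positions for the meter differed by up to about 4 mm across the jaws and those for the mark by up to 3 mm. I therefore relied on the mark and the meter seen together in the same wrist view.
- **Bystanders:** In the final views the bottle, tree and small slice, along with the green and purple look-alikes, were where they started.

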